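# Load the tabbed plates from a leaning stack into the plate rack and clamp them

### The job

Swing the rack's clamp lever open, then draw every plate that has a tab, one at a time, up out of the stack leaning against the low dark wall, and stand each fully down in a slot of its own in the grey rack, tab up and facing the same way round as in the stack. When all are in, swing the lever fully shut over them. The two plain plates must stay leaning in place against the wall, no plate may fall over, and the bottle and beaker are to be left alone.

Things in the scene. Friction and masses are not known exactly. Their poses are not given: they have to be found in the camera images.
- plate_a: One of up to four tabbed white plastic plates (may be absent), 8 mm thick (x) by 180 wide (y) by 90 high (z), 140 g. Leans in the stack. Its tab rises from the top edge, 24 wide (y) and as thick as the plate, from z 90 up to z 140, centred at plate y = +66 mm. Origin: centre of the plate's underside; z runs up the plate, x through its thickness (away from the robot in the stack).
- plate_b: One of up to four tabbed white plastic plates (may be absent), 8 mm thick (x) by 180 wide (y) by 90 high (z), 140 g. Leans in the stack. Its tab rises from the top edge, 24 wide (y) and as thick as the plate, from z 90 up to z 140, centred at plate y = +26 mm. Origin: centre of the plate's underside; z runs up the plate, x through its thickness (away from the robot in the stack).
- plate_c: One of up to four tabbed white plastic plates (may be absent), 8 mm thick (x) by 180 wide (y) by 90 high (z), 140 g. Leans in the stack. Its tab rises from the top edge, 24 wide (y) and as thick as the plate, from z 90 up to z 140, centred at plate y = -14 mm. Origin: centre of the plate's underside; z runs up the plate, x through its thickness (away from the robot in the stack).
- plate_d: One of up to four tabbed white plastic plates (may be absent), 8 mm thick (x) by 180 wide (y) by 90 high (z), 140 g. Leans in the stack. Its tab rises from the top edge, 24 wide (y) and as thick as the plate, from z 90 up to z 140, centred at plate y = -54 mm. Origin: centre of the plate's underside; z runs up the plate, x through its thickness (away from the robot in the stack).
- plain_a: Plain white plastic plate without a tab, 8 mm thick (x) by 180 wide (y) by 90 high (z), 140 g, leaning among the tabbed plates; it stays there. Origin: centre of its underside, z up the plate.
- plain_b: Plain white plastic plate without a tab, 8 mm thick (x) by 180 wide (y) by 90 high (z), 140 g, leaning among the tabbed plates; it stays there. Origin: centre of its underside, z up the plate.
- upstand: Fixed low dark wall. The plates lean on it face to face, in any order, at about 13 degrees (more in front of a gap left by an absent or drawn plate). Origin: table level, middle of its foot board; x points away from the robot. Board 6 mm thick; wall face at x = 50 mm, wall top at z = 86, 22 thick, 250 wide (y); a lip 12 mm high at x = -76. Friction holds the plates' feet.
- rack: Grey plate rack, loose, 2 kg, 142 x 204 mm. Origin: centre of the slotted part, table level; z up. Four slots along its y at x = -36, -12, 12, 36 mm, 12 wide, 188 long, floor at z = 10; the walls between are straight up to z = 45, with ridges to z = 51 that guide a plate in. Plates go in +y side to the rack's +y side, as they faced in the stack; turned round, a tab can foul the lever.
- lever (a joint): Clamp lever, swinging level about an upright pin: 0 = shut (its arm lies across the ends of all four slots, above the plates' top edges at rack y = -82 mm, 7 mm above a seated plate and barring the slots), 1.15 = fully open stop, swung outwards to the rack's -y side (seen from above it opens counter-clockwise). Light friction holds it where it is left. Clear of all slots beyond about 0.7.
- lever_knob (a point): Middle of the black upright knob on the lever's free end, 16 mm diameter; knob from 117 to 159 mm above the table, this point at 139 mm. It is 138 mm from the pivot; when shut it is at rack x = -70, y = -82 mm (the robot side).
- lever_pivot (a point): The lever's hinge axis (upright), at rack x = 68, y = -82 mm, height 112 mm; the arm is 14 wide and spans heights 107 to 117 mm.
- wash_bottle: White wash bottle, 66 mm diameter, 150 high, standing at the left; leave alone. Origin under its centre.
- beaker: Glass beaker, 72 mm diameter, 90 high, standing behind between stack and rack; leave alone. Origin under its centre.
- meter: Fixed meter console, about 170 x 190 x 50 mm, on the right near the robot. Origin under its centre; only an obstacle.
- slot0 (a point): Centre of the floor of slot 0 (rack x = -36 mm, y = 0, 10 mm above table); a seated plate's origin lies here, within 2 mm in x and 5 mm in y.
- slot1 (a point): Centre of the floor of slot 1 (rack x = -12 mm, y = 0, 10 mm above table); a seated plate's origin lies here, within 2 mm in x and 5 mm in y.
- slot2 (a point): Centre of the floor of slot 2 (rack x = 12 mm, y = 0, 10 mm above table); a seated plate's origin lies here, within 2 mm in x and 5 mm in y.
- slot3 (a point): Centre of the floor of slot 3 (rack x = 36 mm, y = 0, 10 mm above table); a seated plate's origin lies here, within 2 mm in x and 5 mm in y.
Things that resemble listed ones, but are neither listed nor needed, are in the scene too. What is shaped like the plate_d but pink or red is not meant. What is shaped like the plate_b but blue is not meant.

How it is judged:
On the way, in this order (a step that is already met when the one before it is completed fails the run):
1. the clamp lever is swung open (beyond 0.75 rad) (value of joint lever above 0.75 rad), for 0.2 s.
2. every tabbed plate present stands fully down in a slot of the rack, the lever still open (beyond 0.6 rad) (z of plate_a in the frame of rack between 0.004 and 0.016 m and x of plate_a in the frame of rack between -0.045 and 0.045 m and y of plate_a in the frame of rack between -0.012 and 0.012 m and angle between each of plate_a, plate_b, plate_c, plate_d's own z axis and vertical below 0.2 rad and z of plate_b in the frame of rack between 0.004 and 0.016 m and x of plate_b in the frame of rack between -0.045 and 0.045 m and y of plate_b in the frame of rack between -0.012 and 0.012 m and z of plate_c in the frame of rack between 0.004 and 0.016 m and x of plate_c in the frame of rack between -0.045 and 0.045 m and y of plate_c in the frame of rack between -0.012 and 0.012 m and z of plate_d in the frame of rack between 0.004 and 0.016 m and x of plate_d in the frame of rack between -0.045 and 0.045 m and y of plate_d in the frame of rack between -0.012 and 0.012 m and value of joint lever above 0.6 rad), for 0.2 s.
At the end, for the whole second after the job is handed in: Every tabbed plate present is down in a slot (within 6 mm of its floor, 12 mm of its middle lengthwise, under 0.2 rad off upright); lever under 0.1 rad; both plain plates lean on the wall (0.06 to 0.75 rad, feet on the board, moved under 60 mm); all at rest (z of plate_a in the frame of rack between 0.004 and 0.016 m and x of plate_a in the frame of rack between -0.045 and 0.045 m and y of plate_a in the frame of rack between -0.012 and 0.012 m and angle between each of plate_a, plate_b, plate_c, plate_d's own z axis and vertical below 0.2 rad and z of plate_b in the frame of rack between 0.004 and 0.016 m and x of plate_b in the frame of rack between -0.045 and 0.045 m and y of plate_b in the frame of rack between -0.012 and 0.012 m and z of plate_c in the frame of rack between 0.004 and 0.016 m and x of plate_c in the frame of rack between -0.045 and 0.045 m and y of plate_c in the frame of rack between -0.012 and 0.012 m and z of plate_d in the frame of rack between 0.004 and 0.016 m and x of plate_d in the frame of rack between -0.045 and 0.045 m and y of plate_d in the frame of rack between -0.012 and 0.012 m and value of joint lever below 0.1 rad and angle between plain_a's own z axis and vertical between 0.06 and 0.75 rad and x of plain_a in the frame of upstand between -0.08 and 0.05 m and distance of each of plain_a, plain_b from where it was at the start of the episode below 0.06 m and angle between plain_b's own z axis and vertical between 0.06 and 0.75 rad and x of plain_b in the frame of upstand between -0.08 and 0.05 m and linear speed of each of plate_a, plate_b, plate_c, plate_d, plain_a, plain_b, rack below 0.02 m/s); the robot touches nothing.
It fails at once if a plate falls over (tilts beyond 1 rad) (angle between any of plate_a, plate_b, plate_c, plate_d, plain_a, plain_b's own z axis and vertical above 1 rad).
It fails at once if the bottle or beaker is moved more than 30 mm (distance of any of wash_bottle, beaker from where it was at the start of the episode above 0.03 m).
Of plate_a, plate_b, plate_c, plate_d only 3 to 4 are there at a start; the rules pass over those that are not, and their reading is None.
At some moment in a run one of rack may be knocked a few centimetres aside while the robot is not near it.
It also fails if it takes over 210 s, if anything falls off the work surface, if the arm or the gripper's body presses on something with over 40 N, if the wrist force passes 120 N, or if a joint passes its speed limit or range.

### The arm

A 6-joint arm with a two-finger parallel gripper is mounted at the origin on the work surface. World frame = base frame: x ahead of the robot, y to its left, z up, the work surface at z = 0. Lengths are in m, angles in rad, forces in N, time in s.
With the tool pointing down it reaches from about 0.375 to 0.975 m from the base axis. Payload 3.8 kg.
Tool frame: the origin (TCP) lies midway between the tips of the shut fingers; the grasp point (between the pads) lies 19 mm behind it (r.grasp_offset is the distance from the TCP to the grasp point, in m); z points along the fingers, x is the direction in which the jaws open and shut, and the axes are right-handed (so a half turn about z gives the same grasp; the last joint's range is limited). The gripper opens to 88 mm and grips with 3 to 60 N. Pads are 18 mm wide; open, the fingers measure 123 mm over their backs; the gripper's body (75 mm by 187 mm) begins 45 mm behind the grasp point.
Start: joints at [1.164, 0.264, 1.604, -0, 1.274, -0.037], TCP at [0.244, 0.629, 0.239] pointing down, gripper open.
Joint ranges: [-2.63, 2.63], [-0.94, 2.18], [0.31, 2.57], [-1.31, 4.45], [0, 2.66], [-2.55, 2.55]. Speed limits (rad/s): [2.57, 2.57, 3.14, 3.14, 3.14, 3.14].

### API

Orientations are given as a rotation vector (axis times angle).
In Python, from workcell import r gives the robot as it stands. The module is installed in compiled form; this text tells all that it offers.
- The arm moves only by the tool move_arm, never from a script. Its argument "deltas" is a list of rows, each an object of numbers: "dx", "dy", "dz": the shift along the world's x, y, z in units of 100 mm (1.0 is 100 mm); "wx", "wy", "wz": the turn, a rotation vector about the world's x, y, z in units of 0.5 rad (1.0 is 0.5 rad); "gripper": the opening, from 0 (shut) to 1 (fully open). In form: [{"dx": .., "dy": .., "dz": .., "wx": .., "wy": .., "wz": .., "gripper": ..}, ...]. A call has exactly 5 rows; each row shifts and turns the commanded pose from where the row before left it; what a row does not reach is not made up. A row lasts 1/10 s, in which the tool goes at most 50 mm and 8.59 degrees, less where a joint would pass 70% of its speed; a pose out of reach is approached as far as the arm can. A call with a number of a shift or a turn outside -1 to 1 is refused whole. A call with a gripper value outside its range is refused whole. The fingers move at their own pace and stop on an object; "grip_force" is the grip in N (left out, the last holds). Time passes only in rows, so rows that do not move let the fingers close, or fill a call up. It gives the time, the measured TCP pose, the force and the opening at its end, in the units of the state.
- r.sense(): the state, without advancing time (a new reading comes with each control period).
- r.grab_frame(name): name is "scene" or "top" or "wrist"; returns the picture (480x640x3 uint8, red, green, blue); there is no depth.
- r.camera_model(name): a dict with "fovy" (degrees; the focal length in pixels is half the picture's height over the tangent of half this angle, whatever the lens; pixels are square), "cx", "cy" (the principal point, pixels), "R" (3x3) and "t" (3): a world point X has camera coordinates R X + t. Camera axes: x right, y down, z forward; pixel columns grow to the right and rows downward; lengths in m; the calibration is good to about 2 mm. A picture is of the moment at which its call begins: read the wrist's pose just before it. camera_model takes no time and is no camera call; for the wrist camera it gives the pose at the moment of the call.
- r.close_job(): hands the job in, once; it reports no verdict.
Trained networks look in the newest picture that a camera, given by its name, has taken for a name from the list of things; names that differ only in an ending like _2 or _b are one class to them, and where a whole thing is asked for, a point or a joint stands for the part that bears it (a point fixed in the world has none). Each returns a list of dicts, best first, with "conf" (0 to 1); they miss things now and then, are a little off and sometimes report something else, mostly with a low value. They report only what shows in the picture. A call takes as long as a camera call. They do not tell look-alikes from the thing itself.
- r.search_frame(camera, thing): "extent" ([left, top, right, bottom] in pixels, round what is visible of it).
- r.outline_of(camera, thing): "region" (480x640 bool, what is visible of it) and "extent" ([left, top, right, bottom] in pixels, round what is visible of it).
The state is a dict: "time_s": time; "qpos": joint angles; "joint_vel": joint speeds; "joint_torque": joint torques, N m; "eef_pos": TCP position; "orientation": TCP orientation; "contact_force": force on the tool from outside, world axes, zero at the start; "wrist_torque": the same for the moment, N m; "opening": finger opening in m.
Only numpy, scipy, OpenCV 4.12 (cv2) and the standard library are available. Lean on these libraries where they do the work, as an engineer would, in place of code of your own. Each camera call takes 0.05 s, during which the arm holds its last target. There are 200 camera calls.

## Working session

There is one attempt and no reset: what is moved stays moved. The work goes in short steps, Python scripts to look and compute and a tool call to move; the robot and the scene stay as the last step left them, time stands still between calls to the robot, and variables do not carry over. Pictures are saved under pics/ and viewed, about 12 in all and at most 16, crops included, and the job is handed in when it is done.

Besides the shell and the picture viewer there is one more tool, called after "Request:" as name([rows], argument=value, ...), one row to a line, values as JSON. move_arm: Moves the arm, as the interface text tells. Its arguments: {"type":"object","properties":{"deltas":{"type":"array"},"grip_force":{"type":"number"}},"required":["deltas"]}

```bash
mkdir -p pics; python3 - <<'E'
from workcell import r
import cv2,numpy as np
for n in("scene","top"):
    im=r.grab_frame(n); cv2.imwrite(f"pics/{n}0.png",im[:,:,::-1])
    m=r.camera_model(n); print(n,m["fovy"],m["cx"],m["cy"],np.round(m["R"],4).tolist(),np.round(m["t"],4).tolist())
s=r.sense(); print({k:np.round(v,3).tolist() for k,v in s.items()}, r.grasp_offset)
E
```

```text
scene 50.88588271079834 316.80447522362863 240.66860907604135 [[0.7054, 0.7088, 0.002], [0.4156, -0.4112, -0.8113], [-0.5742, 0.5731, -0.5847]] [-0.428, -0.11, 1.6342]
top 49.72015943101888 307.601171623331 233.29546136716178 [[0.0224, -0.9997, -0.0069], [-0.9968, -0.0219, -0.0764], [0.0762, 0.0086, -0.9971]] [0.0413, 0.5436, 1.2372]
{'time_s': 0.1, 'qpos': [1.164, 0.265, 1.605, -0.0, 1.274, -0.037], 'joint_vel': [-0.001, -0.001, -0.002, 0.001, 0.0, 0.001], 'joint_torque': [0.001, -50.361, -35.807, 0.073, 0.023, -0.0], 'eef_pos': [0.244, 0.629, 0.238], 'orientation': [2.591, 1.775, -0.003], 'contact_force': [0.5, 0.242, -0.006], 'wrist_torque': [-0.034, -0.003, -0.025], 'opening': 0.088} 0.0187
```

View pics/scene0.png

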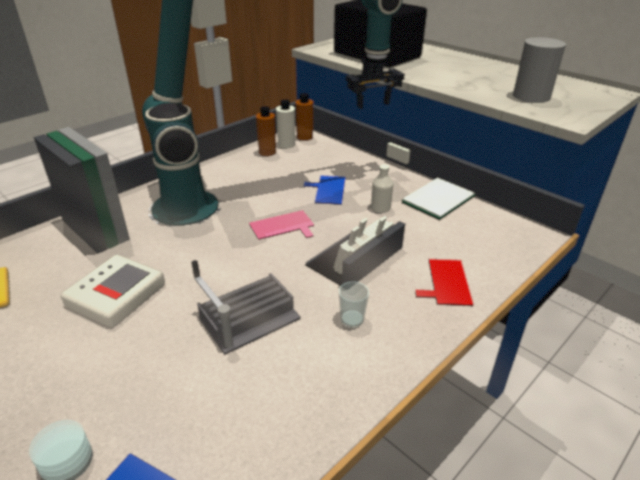

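View pics/top0.png

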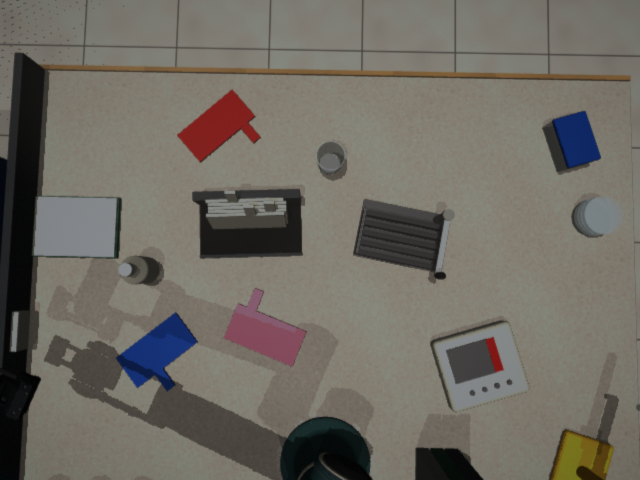

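Scene: the stack is at top (250,215), the rack at (400,237), with knob (440,275) and pivot (445,213). Red, pink and blue plates lying flat are look-alikes. I'll enlarge the stack and rack and compute positions.

```bash
cat > h.py <<'E'
from workcell import r
import cv2,numpy as np
def ray(m,u,v,z):
    f=240/np.tan(np.radians(m["fovy"])/2); R=np.array(m["R"]);t=np.array(m["t"])
    c=-R.T@t; d=R.T@np.array([(u-m["cx"])/f,(v-m["cy"])/f,1.]); return c+d*(z-c[2])/d[2]
def proj(m,X):
    f=240/np.tan(np.radians(m["fovy"])/2); p=np.array(m["R"])@np.asarray(X,float)+m["t"]
    return np.array([m["cx"]+f*p[0]/p[2],m["cy"]+f*p[1]/p[2]])
def rz(a): return np.array([[np.cos(a),-np.sin(a)],[np.sin(a),np.cos(a)]])
E
python3 - <<'E'
from h import *
t=cv2.imread("pics/top0.png"); s=cv2.imread("pics/scene0.png")
a=cv2.resize(t[175:295,180:460],None,fx=2.85,fy=2.85,interpolation=cv2.INTER_CUBIC)
b=cv2.resize(s[205:295,300:415],None,fx=3.4,fy=3.4,interpolation=cv2.INTER_CUBIC)
c=np.zeros((max(0,0)+a.shape[0]+240,800,3),np.uint8); c[:a.shape[0],:min(800,a.shape[1])]=a[:,:800]
b=cv2.resize(b,None,fx=.8,fy=.8); c=c[:a.shape[0]+b.shape[0]] if a.shape[0]+b.shape[0]<c.shape[0] else c
c[a.shape[0]:a.shape[0]+b.shape[0],:b.shape[1]]=b[:c.shape[0]-a.shape[0]]
cv2.imwrite("pics/c1.png",c)
m=r.camera_model("top")
for n,u,v,z in [("knob",440,275,.159),("piv",445,213,.117)]: print(n,ray(m,u,v,z).round(3))
for th in ["rack","upstand","plate_a","plain_a","lever_knob","beaker","wash_bottle"]:
    for cam in ["top"]:
        print(th,[(np.round(d["conf"],2),np.round(d["extent"]).tolist()) for d in r.search_frame(cam,th)][:4])
d=r.outline_of("top","rack")[0]; g=d["region"]; np.save("rack.npy",g)
print(cv2.minAreaRect(np.argwhere(g)[:,::-1].astype(np.float32)))
E
```

```text
knob [ 0.449 -0.234  0.159]
piv [ 0.588 -0.255  0.117]
rack [(np.float64(0.59), [353.0, 203.0, 457.0, 280.0])]
upstand [(np.float64(0.78), [193.0, 186.0, 301.0, 258.0])]
plate_a [(np.float64(0.93), [228.0, 292.0, 306.0, 361.0]), (np.float64(0.89), [206.0, 201.0, 290.0, 221.0]), (np.float64(0.78), [209.0, 204.0, 286.0, 228.0]), (np.float64(0.58), [114.0, 312.0, 198.0, 390.0])]
plain_a [(np.float64(0.65), [207.0, 207.0, 287.0, 212.0]), (np.float64(0.59), [208.0, 203.0, 286.0, 208.0])]
lever_knob [(np.float64(0.81), [434.0, 209.0, 454.0, 278.0]), (np.float64(0.22), [354.0, 200.0, 455.0, 280.0])]
beaker [(np.float64(0.89), [317.0, 141.0, 346.0, 176.0]), (np.float64(0.71), [351.0, 203.0, 456.0, 278.0])]
wash_bottle [(np.float64(0.87), [119.0, 259.0, 160.0, 286.0]), (np.float64(0.3), [353.0, 198.0, 455.0, 280.0])]
((402.908203125, 238.0110626220703), (94.66373443603516, 70.56397247314453), 8.392925262451172)
```

View pics/c1.png

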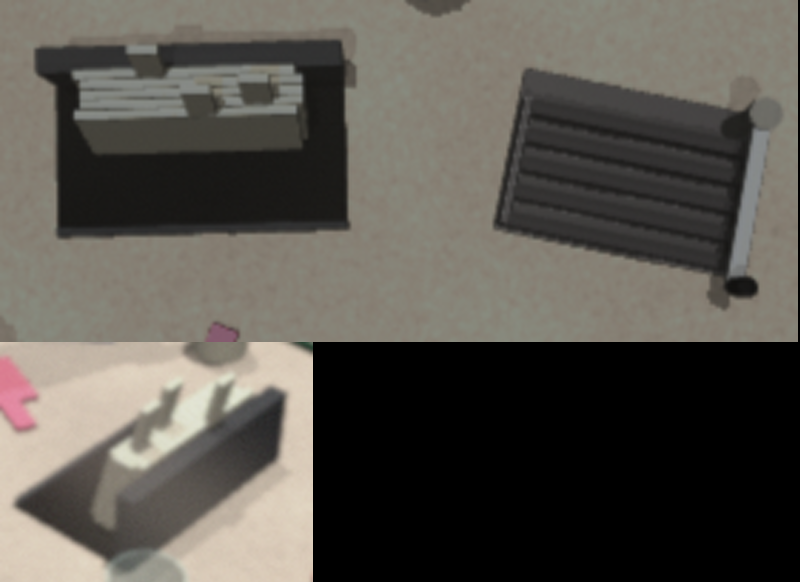

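Three tabs show: left (147,60), middle (200,100) and right (257,90) in the crop. Against the plate centre they read as roughly +30, -10 and -55 mm, so plates b, c and d are present and a is absent. The rack is yawed about -0.15 rad. Next I go above the stack for a close look.

Request:
move_arm([
  {"dx": 0.17, "dy": -0.33, "dz": 0.08, "wz": -0.16, "gripper": 0},
  {"dx": 0.17, "dy": -0.33, "dz": 0.08, "wz": -0.16, "gripper": 0},
  {"dx": 0.17, "dy": -0.33, "dz": 0.08, "wz": -0.16, "gripper": 0},
  {"dx": 0.17, "dy": -0.33, "dz": 0.08, "wz": -0.16, "gripper": 0},
  {"dx": 0.17, "dy": -0.33, "dz": 0.08, "wz": -0.16, "gripper": 0},
], grip_force=40)

```text
validation failed for argument at $.de...
```

Request:
move_arm([
  {"dx": 0.17, "dy": -0.33, "dz": 0.08, "wz": -0.16, "gripper": 0},
  {"dx": 0.17, "dy": -0.33, "dz": 0.08, "wz": -0.16, "gripper": 0},
  {"dx": 0.17, "dy": -0.33, "dz": 0.08, "wz": -0.16, "gripper": 0},
  {"dx": 0.17, "dy": -0.33, "dz": 0.08, "wz": -0.16, "gripper": 0},
  {"dx": 0.17, "dy": -0.33, "dz": 0.08, "wz": -0.16, "gripper": 0},
])

```text
validation failed for argument at $.de...
```

Request:
move_arm([
  {"dx": 0.17, "dy": -0.33, "dz": 0.08, "wz": -0.16, "gripper": 0},
  {"dx": 0.17, "dy": -0.33, "dz": 0.08, "wz": -0.16, "gripper": 0},
  {"dx": 0.17, "dy": -0.33, "dz": 0.08, "wz": -0.16, "gripper": 0},
  {"dx": 0.17, "dy": -0.33, "dz": 0.08, "wz": -0.16, "gripper": 0},
  {"dx": 0.17, "dy": -0.33, "dz": 0.08, "wz": -0.16, "gripper": 0},
])

```text
validation failed for argument at $.de...
```

```bash
cat >> h.py <<'E'
def st():
    from scipy.spatial.transform import Rotation as Q
    s=r.sense(); M=Q.from_rotvec(s["orientation"]).as_matrix()
    print("t",round(s["time_s"],2),"pos",np.round(s["eef_pos"],4),"toolx",M[:,0].round(3),"toolz",M[:,2].round(3),"F",np.round(s["contact_force"],1),"T",np.round(s["wrist_torque"],2),"op",round(s["opening"],4)); return s,M
def wshot(name,crop=None,k=1):
    m=r.camera_model("wrist"); im=r.grab_frame("wrist"); np.save("pics/"+name+".npy",m,allow_pickle=True)
    im=im[:,:,::-1].copy(); cv2.imwrite(f"pics/{name}.png",im); return m,im
def lm(name): return np.load("pics/"+name+".npy",allow_pickle=True).item()
E
python3 - <<'E'
from h import *
s,M=st(); m,im=wshot("w1")
R=np.array(m["R"]);c=-R.T@np.array(m["t"]); print("cam rel tool",(M.T@(c-s["eef_pos"])).round(3),"fwd",(M.T@R[2]).round(3),"fovy",m["fovy"])
print("corner",ray(m,0,0,.1),ray(m,640,480,.1), proj(m,[.58,.13,.1]))
E
```

```text
t 0.5 pos [0.244  0.6294 0.2387] toolx [ 0.361  0.932 -0.   ] toolz [-0.  0. -1.] F [-0.6 -0.4  0.1] T [ 0.02 -0.02  0.02] op 0.0882
cam rel tool [-0.001 -0.081 -0.146] fwd [0.    0.312 0.95 ] fovy 70.74239337926838
corner [0.00283904 0.47144466 0.1       ] [0.66344929 0.85882699 0.1       ] [ 66.40826262 581.44860321]
```

View pics/w1.png

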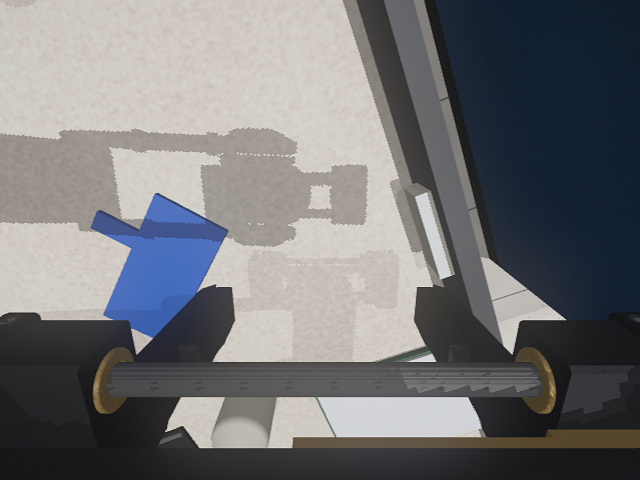

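Picture w1 shows only the start view (blue look-alike at left, fingers in the lower half); the moves were refused, probably because rows need every key.

Request:
move_arm([
  {"dx": 0.17, "dy": -0.33, "dz": 0.08, "wx": 0, "wy": 0, "wz": -0.16, "gripper": 0.3},
  {"dx": 0.17, "dy": -0.33, "dz": 0.08, "wx": 0, "wy": 0, "wz": -0.16, "gripper": 0.3},
  {"dx": 0.17, "dy": -0.33, "dz": 0.08, "wx": 0, "wy": 0, "wz": -0.16, "gripper": 0.3},
  {"dx": 0.17, "dy": -0.33, "dz": 0.08, "wx": 0, "wy": 0, "wz": -0.16, "gripper": 0.3},
  {"dx": 0.17, "dy": -0.33, "dz": 0.08, "wx": 0, "wy": 0, "wz": -0.16, "gripper": 0.3},
], grip_force=40)

```text
time_s: 1.05
eef_pos: [0.3294, 0.463, 0.2792]
orientation: [-2.895, -1.221, -0.001]
contact_force: [0.6, -1.1, 1.0]
opening: 0.0502
```

Request:
move_arm([
  {"dx": 0.19, "dy": -0.25, "dz": 0.08, "wx": 0, "wy": 0, "wz": -0.16, "gripper": 0},
  {"dx": 0.19, "dy": -0.25, "dz": 0.08, "wx": 0, "wy": 0, "wz": -0.16, "gripper": 0},
  {"dx": 0.19, "dy": -0.25, "dz": 0.08, "wx": 0, "wy": 0, "wz": -0.16, "gripper": 0},
  {"dx": 0.19, "dy": -0.25, "dz": 0.08, "wx": 0, "wy": 0, "wz": -0.16, "gripper": 0},
  {"dx": 0.19, "dy": -0.25, "dz": 0.08, "wx": 0, "wy": 0, "wz": -0.16, "gripper": 0},
])

```text
time_s: 1.55
eef_pos: [0.4246, 0.3383, 0.3193]
orientation: [-3.079, -0.621, -0.001]
contact_force: [0.1, 0.1, 0.1]
opening: 0.0103
```

Request:
move_arm([
  {"dx": 0.19, "dy": -0.25, "dz": 0.08, "wx": 0, "wy": 0, "wz": -0.16, "gripper": 0},
  {"dx": 0.19, "dy": -0.25, "dz": 0.08, "wx": 0, "wy": 0, "wz": -0.16, "gripper": 0},
  {"dx": 0.19, "dy": -0.25, "dz": 0.08, "wx": 0, "wy": 0, "wz": -0.16, "gripper": 0},
  {"dx": 0.19, "dy": -0.25, "dz": 0.08, "wx": 0, "wy": 0, "wz": -0.16, "gripper": 0},
  {"dx": 0.19, "dy": -0.25, "dz": 0.08, "wx": 0, "wy": 0, "wz": -0.16, "gripper": 0},
])

```text
time_s: 2.05
eef_pos: [0.5196, 0.2132, 0.3593]
orientation: [-3.141, 0.004, -0.001]
contact_force: [0.1, 1.2, 0.3]
opening: 0.0002
```

```bash
python3 - <<'E'
from h import *
s,M=st(); m,im=wshot("w2")
for th in ["plate_a","plain_a","upstand"]: print(th,[(round(float(d["conf"]),2),np.round(d["extent"]).tolist()) for d in r.search_frame("wrist",th)][:6])
E
```

```text
t 2.05 pos [0.5196 0.2132 0.3593] toolx [ 1.    -0.002  0.   ] toolz [ 0.  0. -1.] F [0.1 1.2 0.3] T [-0.03  0.06  0.  ] op 0.0002
plate_a [(0.93, [46.0, 0.0, 194.0, 112.0]), (0.9, [469.0, 52.0, 598.0, 209.0]), (0.85, [345.0, 135.0, 394.0, 277.0]), (0.72, [376.0, 136.0, 399.0, 279.0]), (0.72, [138.0, 163.0, 256.0, 285.0])]
plain_a [(0.98, [391.0, 136.0, 399.0, 278.0]), (0.75, [384.0, 139.0, 389.0, 278.0])]
upstand [(0.57, [297.0, 104.0, 418.0, 296.0])]
```

View pics/w2.png

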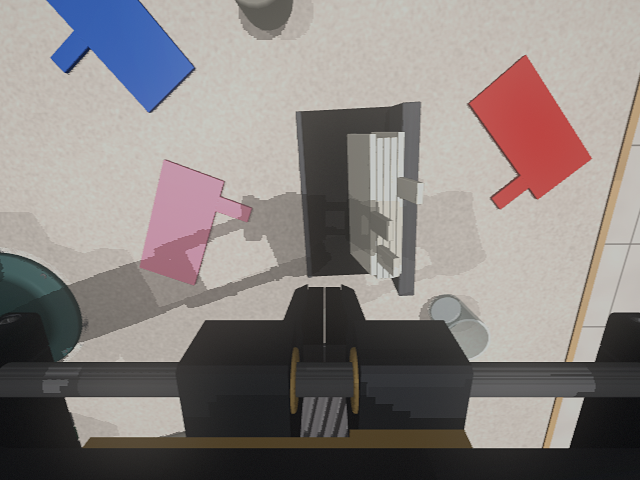

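Wrist view: the stack spans (297–418, 104–296), with tabs at (410,190), (380,223) and (388,258). The red, blue and pink plates lie flat elsewhere. I'll go closer to sort out the order.

Request:
move_arm([
  {"dx": 0.1, "dy": -0.18, "dz": -0.28, "wx": 0, "wy": 0, "wz": 0, "gripper": 0},
  {"dx": 0.1, "dy": -0.18, "dz": -0.28, "wx": 0, "wy": 0, "wz": 0, "gripper": 0},
  {"dx": 0.1, "dy": -0.18, "dz": -0.28, "wx": 0, "wy": 0, "wz": 0, "gripper": 0},
  {"dx": 0.1, "dy": -0.18, "dz": -0.28, "wx": 0, "wy": 0, "wz": 0, "gripper": 0},
  {"dx": 0, "dy": 0, "dz": 0, "wx": 0, "wy": 0, "wz": 0, "gripper": 0},
])

```text
time_s: 2.75
eef_pos: [0.556, 0.1413, 0.2413]
orientation: [3.139, 0.002, -0.014]
contact_force: [-0.6, -0.2, -0.3]
opening: 0.0004
```

```bash
python3 - <<'E'
from h import *
s,M=st(); m,im=wshot("w3")
for th in ["plate_a","plain_a"]: print(th,[(round(float(d["conf"]),2),np.round(d["extent"]).tolist()) for d in r.search_frame("wrist",th)][:6])
P=[proj(m,[x,y,.1]) for x in(.5,.7) for y in (.02,.24)]; print(np.round(P))
cv2.imwrite("pics/w3c.png",cv2.resize(im[20:320,240:500],(693,800),interpolation=cv2.INTER_CUBIC)[:600] if 0 else cv2.resize(im[20:320,240:500],(520,600),interpolation=cv2.INTER_CUBIC))
E
```

```text
t 2.75 pos [0.556  0.1413 0.2413] toolx [ 1.     0.001 -0.009] toolz [-0.009 -0.002 -1.   ] F [-0.6 -0.2 -0.3] T [-0.1   0.12 -0.02] op 0.0004
plate_a [(0.96, [493.0, 0.0, 640.0, 172.0]), (0.76, [51.0, 101.0, 198.0, 272.0]), (0.71, [358.0, 42.0, 393.0, 266.0]), (0.69, [385.0, 38.0, 428.0, 254.0]), (0.64, [322.0, 38.0, 381.0, 258.0]), (0.55, [16.0, 0.0, 74.0, 29.0])]
plain_a [(0.75, [380.0, 42.0, 391.0, 260.0]), (0.58, [367.0, 44.0, 381.0, 260.0])]
[[269. 340.]
 [255. 102.]
 [470. 341.]
 [509. 102.]]
```

View pics/w3c.png

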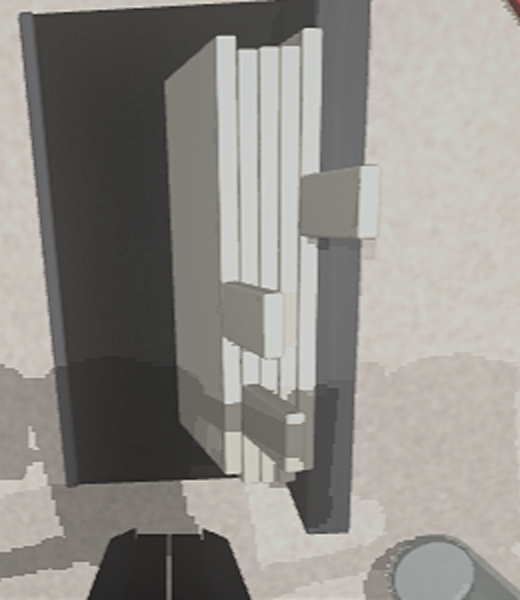

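Order from the front (crop pixels): plate c (tab 272,322), plate d (tab 295,440), two plain plates, then plate b at the back against the wall (tab 368,203). Measuring the tab tops and rack now.

```bash
python3 - <<'E'
from h import *
m=lm("w3")
def cr(u,v,z): return ray(m,u/2+240,v/2+20,z).round(4)[:2]
print("front plate top", cr(217,37,.094),cr(236,37,.095),cr(222,472,.094),cr(241,472,.095))
print("back plate top", cr(303,29,.096),cr(321,29,.096),cr(312,467,.096))
for n,a in dict(c=(263,281,291,357),d=(287,304,413,471),b=(359,380,166,240)).items():
    p=[cr(u,v,.143) for u in a[:2] for v in a[2:]]; print(n,np.mean(p,0),*p)
print("tab c base",cr(223,282,.095),cr(228,340,.095),"d base",cr(243,383,.095),"b base",cr(302,175,.095),cr(302,235,.095))
print("wall top",cr(317,0,.086),cr(370,0,.086),cr(305,531,.086),cr(350,531,.086),"lip",cr(22,14,.012),cr(67,486,.012))
E
```

```text
front plate top [0.5735 0.2855] [0.5807 0.2853] [0.58   0.1074] [0.5887 0.1079]
back plate top [0.6058 0.2877] [0.6126 0.2877] [0.6212 0.1109]
c [0.5928  0.18355] [0.589  0.1954] [0.5901 0.1717] [0.5954 0.1954] [0.5967 0.1717]
d [0.603925 0.138725] [0.6    0.1504] [0.6014 0.127 ] [0.6064 0.1504] [0.6079 0.1271]
b [0.623925 0.2248  ] [0.6193 0.2367] [0.6214 0.2129] [0.6263 0.2367] [0.6287 0.2129]
tab c base [0.5781 0.194 ] [0.5809 0.1693] d base [0.5881 0.1502] b base [0.6088 0.2363] [0.6103 0.2131]
wall top [0.6122 0.2998] [0.6326 0.2998] [0.6222 0.0734] [0.6442 0.0736] lip [0.4831 0.3133] [0.4936 0.0661]
```

Request:
move_arm([
  {"dx": -0.05, "dy": -0.38, "dz": 0.06, "wx": 0, "wy": 0, "wz": -0.03, "gripper": 0},
  {"dx": -0.05, "dy": -0.38, "dz": 0.06, "wx": 0, "wy": 0, "wz": -0.03, "gripper": 0},
  {"dx": -0.05, "dy": -0.38, "dz": 0.06, "wx": 0, "wy": 0, "wz": -0.03, "gripper": 0},
  {"dx": -0.05, "dy": -0.38, "dz": 0.06, "wx": 0, "wy": 0, "wz": -0.03, "gripper": 0},
  {"dx": -0.05, "dy": -0.38, "dz": 0.06, "wx": 0, "wy": 0, "wz": -0.03, "gripper": 0},
])

```text
time_s: 3.4
eef_pos: [0.5346, -0.0476, 0.2798]
orientation: [-3.139, 0.114, -0.007]
contact_force: [1.6, -0.0, -0.0]
opening: -0.0001
```

Request:
move_arm([
  {"dx": -0.05, "dy": -0.38, "dz": 0.06, "wx": 0, "wy": 0, "wz": -0.03, "gripper": 0},
  {"dx": -0.05, "dy": -0.38, "dz": 0.06, "wx": 0, "wy": 0, "wz": -0.03, "gripper": 0},
  {"dx": -0.05, "dy": -0.38, "dz": 0.06, "wx": 0, "wy": 0, "wz": -0.03, "gripper": 0},
  {"dx": -0.05, "dy": -0.38, "dz": 0.06, "wx": 0, "wy": 0, "wz": -0.03, "gripper": 0},
  {"dx": 0, "dy": 0, "dz": 0, "wx": 0, "wy": 0, "wz": 0, "gripper": 0},
])

```text
time_s: 3.9
eef_pos: [0.5149, -0.2028, 0.3044]
orientation: [3.131, -0.215, 0.009]
contact_force: [0.1, 0.6, 0.7]
opening: 0.0003
```

```bash
python3 - <<'E'
from h import *
s,M=st(); m,im=wshot("w4")
E
```

```text
t 3.9 pos [ 0.5149 -0.2028  0.3044] toolx [ 0.991 -0.136  0.006] toolz [ 0.005 -0.004 -1.   ] F [0.1 0.6 0.7] T [-0.04  0.04  0.01] op 0.0003
```

View pics/w4.png

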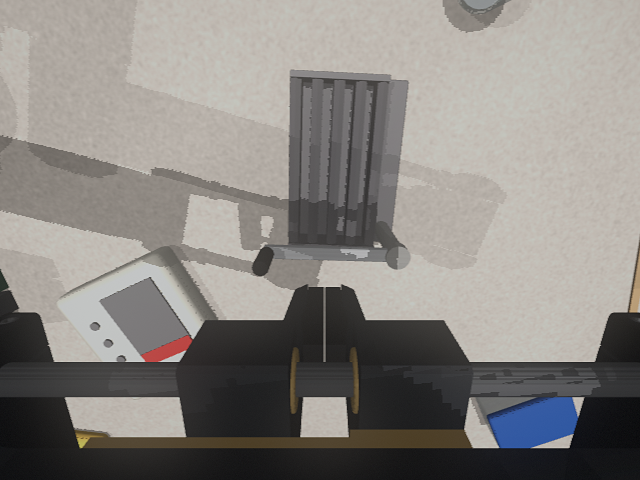

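```bash
python3 - <<'E'
from h import *
m=lm("w4")
for n,u,v,z in [("knobtop",261,269,.159),("piv",398,258,.120),("c1",293,71,.051),("c2 wall end",390,75,.051)]: print(n,ray(m,u,v,z).round(4))
im=cv2.imread("pics/w4.png")
g=cv2.cvtColor(im,cv2.COLOR_BGR2GRAY); print(g[130,285:415].tolist())
R=rz(-.15);o=np.array([.533,-.164])
for x in(-.036,-.012,.012,.036):
  for y in (-.08,.08): p=o+R@[x,y]; print(x,y,proj(m,[*p,.012]).round(1),proj(m,[*p,.051]).round(1))
E
```

```text
knobtop [ 0.4515 -0.2406  0.159 ]
piv [ 0.5865 -0.264   0.12  ]
c1 [ 0.5026 -0.0632  0.051 ]
c2 wall end [ 0.6052 -0.0811  0.051 ]
[187, 175, 185, 181, 142, 107, 105, 106, 106, 106, 104, 103, 103, 103, 98, 79, 77, 107, 121, 119, 118, 119, 118, 119, 102, 86, 100, 103, 103, 104, 102, 101, 100, 100, 99, 99, 109, 118, 116, 117, 116, 116, 117, 117, 106, 86, 79, 91, 104, 101, 101, 102, 99, 97, 98, 97, 98, 107, 116, 115, 116, 115, 117, 99, 82, 76, 56, 68, 92, 102, 101, 101, 101, 101, 98, 98, 98, 98, 107, 117, 115, 115, 117, 100, 70, 62, 61, 60, 71, 93, 104, 103, 103, 103, 103, 102, 101, 100, 100, 110, 118, 117, 123, 129, 129, 130, 129, 128, 129, 129, 129, 129, 129, 129, 130, 129, 129, 127, 167, 192, 189, 190, 192, 190, 190, 189, 190, 190, 190, 190]
-0.036 -0.08 [304.2 219.9] [302.6 228.2]
-0.036 0.08 [303.5  90.2] [301.6  86.6]
-0.012 -0.08 [322.1 220.1] [322.1 228.4]
-0.012 0.08 [323.6  90.5] [323.8  86.9]
0.012 -0.08 [340.  220.3] [341.6 228.6]
0.012 0.08 [343.7  90.8] [345.9  87.3]
0.036 -0.08 [357.8 220.5] [361.  228.8]
0.036 0.08 [363.8  91.1] [368.   87.6]
```

Request:
move_arm([
  {"dx": -0.13, "dy": 0.01, "dz": 0, "wx": 0, "wy": 0, "wz": 0, "gripper": 0},
  {"dx": -0.13, "dy": 0.01, "dz": -0.44, "wx": 0, "wy": 0, "wz": 0, "gripper": 0},
  {"dx": -0.13, "dy": 0.01, "dz": -0.44, "wx": 0, "wy": 0, "wz": 0, "gripper": 0},
  {"dx": -0.13, "dy": 0.01, "dz": -0.44, "wx": 0, "wy": 0, "wz": 0, "gripper": 0},
  {"dx": 0, "dy": 0, "dz": -0.44, "wx": 0, "wy": 0, "wz": 0, "gripper": 0},
])

```text
time_s: 4.45
eef_pos: [0.4603, -0.1933, 0.1238]
orientation: [-3.135, 0.206, -0.001]
contact_force: [0.7, 0.0, -0.4]
opening: 0.0005
```

Request:
move_arm([
  {"dx": 0, "dy": 0, "dz": 0, "wx": 0, "wy": 0, "wz": 0, "gripper": 0},
  {"dx": -0.05, "dy": -0.13, "dz": 0, "wx": 0, "wy": 0, "wz": 0, "gripper": 0},
  {"dx": -0.05, "dy": -0.13, "dz": 0, "wx": 0, "wy": 0, "wz": 0.2, "gripper": 0},
  {"dx": -0.02, "dy": -0.135, "dz": 0, "wx": 0, "wy": 0, "wz": 0.2, "gripper": 0},
  {"dx": -0.02, "dy": -0.135, "dz": 0, "wx": 0, "wy": 0, "wz": 0.2, "gripper": 0},
])

```text
time_s: 4.95
eef_pos: [0.4496, -0.2503, 0.1285]
orientation: [3.127, 0.269, 0.006]
contact_force: [-1.1, 0.1, 0.3]
opening: 0.0003
```

Request:
move_arm([
  {"dx": 0.005, "dy": -0.14, "dz": 0, "wx": 0, "wy": 0, "wz": 0.2, "gripper": 0},
  {"dx": 0.005, "dy": -0.14, "dz": 0, "wx": 0, "wy": 0, "wz": 0.2, "gripper": 0},
  {"dx": 0.03, "dy": -0.135, "dz": 0, "wx": 0, "wy": 0, "wz": 0.2, "gripper": 0},
  {"dx": 0.03, "dy": -0.135, "dz": 0, "wx": 0, "wy": 0, "wz": 0.2, "gripper": 0},
  {"dx": 0.06, "dy": -0.125, "dz": 0, "wx": 0, "wy": 0, "wz": 0.2, "gripper": 0},
])

```text
time_s: 5.45
eef_pos: [0.4626, -0.3186, 0.129]
orientation: [2.962, 1.032, 0.004]
contact_force: [-0.6, -0.8, 0.3]
opening: 0.0006
```

Request:
move_arm([
  {"dx": 0.06, "dy": -0.125, "dz": 0, "wx": 0, "wy": 0, "wz": 0.2, "gripper": 0},
  {"dx": 0.08, "dy": -0.11, "dz": 0, "wx": 0, "wy": 0, "wz": 0.2, "gripper": 0},
  {"dx": 0.08, "dy": -0.11, "dz": 0, "wx": 0, "wy": 0, "wz": 0.2, "gripper": 0},
  {"dx": 0.05, "dy": -0.05, "dz": 0, "wx": 0, "wy": 0, "wz": 0, "gripper": 0},
  {"dx": 0, "dy": 0, "dz": 0, "wx": 0, "wy": 0, "wz": 0, "gripper": 0},
])

```text
time_s: 5.95
eef_pos: [0.49, -0.3576, 0.1278]
orientation: [2.78, 1.454, 0.003]
contact_force: [0.1, 0.3, -0.8]
opening: 0.0004
```

Request:
move_arm([
  {"dx": -0.08, "dy": 0.1, "dz": 0, "wx": 0, "wy": 0, "wz": -0.2, "gripper": 0},
  {"dx": -0.08, "dy": 0.1, "dz": 0.45, "wx": 0, "wy": 0, "wz": -0.25, "gripper": 0},
  {"dx": 0, "dy": 0.2, "dz": 0.45, "wx": 0, "wy": 0, "wz": -0.25, "gripper": 0},
  {"dx": 0.2, "dy": 0.3, "dz": 0.3, "wx": 0, "wy": 0, "wz": -0.25, "gripper": 0},
  {"dx": 0.2, "dy": 0.3, "dz": 0, "wx": 0, "wy": 0, "wz": -0.25, "gripper": 0},
])

```text
time_s: 6.45
eef_pos: [0.515, -0.2565, 0.2529]
orientation: [3.084, 0.557, 0.015]
contact_force: [0.2, -0.5, -0.1]
opening: 0.0004
```

```bash
python3 - <<'E'
from h import *
s,M=st(); m=r.camera_model("top"); im=r.grab_frame("top")
cv2.imwrite("pics/t2.png",im[:,:,::-1])
print([(round(float(d["conf"]),2),np.round(d["extent"]).tolist()) for d in r.search_frame("top","lever_knob")][:4])
cv2.imwrite("pics/t2c.png",cv2.resize(im[160:320,330:530,::-1],None,fx=3,fy=3,interpolation=cv2.INTER_CUBIC))
E
```

```text
t 6.45 pos [ 0.515  -0.2565  0.2529] toolx [0.937 0.35  0.008] toolz [ 0.011 -0.006 -1.   ] F [ 0.2 -0.5 -0.1] T [-0.09  0.06 -0.04] op 0.0004
[(0.48, [442.0, 213.0, 452.0, 220.0])]
```

View pics/t2c.png

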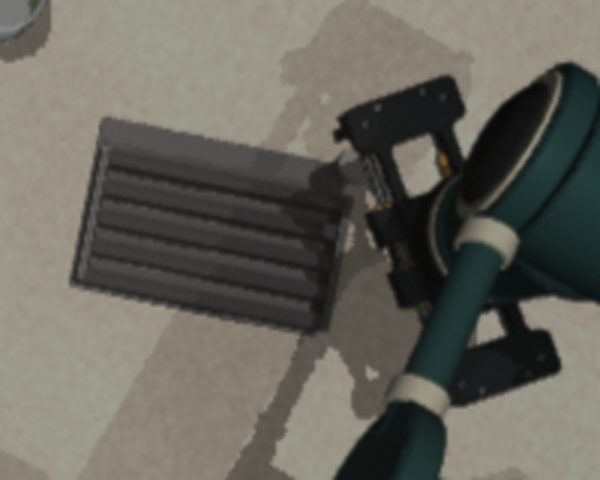

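Lever is off the rack in this view (arm hides the rest). Straighten the tool, look at the rack close up and write a model-fit for its pose.

Request:
move_arm([
  {"dx": 0, "dy": 0, "dz": 0.1, "wx": 0, "wy": 0, "wz": -0.25, "gripper": 0},
  {"dx": 0, "dy": 0, "dz": 0.1, "wx": 0, "wy": 0, "wz": -0.25, "gripper": 0},
  {"dx": 0, "dy": 0, "dz": 0, "wx": 0, "wy": 0, "wz": -0.25, "gripper": 0},
  {"dx": 0, "dy": 0, "dz": 0, "wx": 0, "wy": 0, "wz": -0.25, "gripper": 0},
  {"dx": 0, "dy": 0, "dz": 0, "wx": 0, "wy": 0, "wz": 0, "gripper": 0},
])

```text
time_s: 7.05
eef_pos: [0.5113, -0.2559, 0.2649]
orientation: [3.134, -0.211, -0.001]
contact_force: [-0.6, 0.7, 0.5]
opening: 0.0007
```

```bash
python3 - <<'E'
from h import *
s,M=st(); m,im=wshot("w5")
o=np.array([.535,-.166]);R=rz(-.155); im2=im.copy()
L=lambda x1,y1,x2,y2,z,c:cv2.line(im2,*[tuple(np.round(proj(m,[*(o+R@p),z])).astype(int)) for p in([x1,y1],[x2,y2])],c,1)
for x in(-.036,-.012,.012,.036):
    for d in(-.006,.006): L(x+d,-.094,x+d,.094,.045,(0,0,255))
    L(x,-.094,x,.094,.010,(255,0,0))
cv2.imwrite("pics/w5c.png",cv2.resize(np.hstack([im[20:300,220:440],im2[20:300,220:440]]),(786,500),interpolation=cv2.INTER_CUBIC))
cv2.imwrite("pics/w5full.png",im)
E
```

```text
t 7.05 pos [ 0.5113 -0.2559  0.2649] toolx [ 0.991 -0.134 -0.   ] toolz [-0. -0. -1.] F [-0.6  0.7  0.5] T [-0.07  0.05 -0.04] op 0.0007
```

View pics/w5c.png

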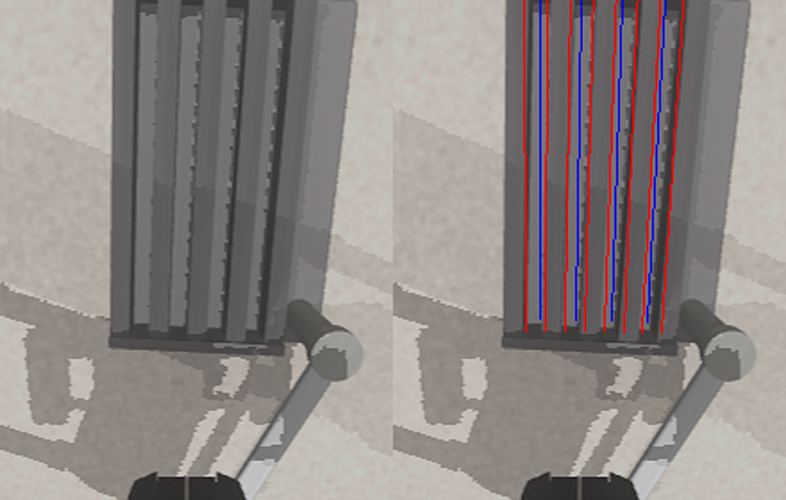

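The lever is open (arm now runs from the pivot (335,352) down-left, away from the slots) and my slot overlay is about 1–3 px left of the real slots. I'll rectify to the rack frame to refine.

```bash
cat >> h.py <<'E'
def rect(im,m,o,yaw,z=.048,s=4,w=90,h=120):
    "image in rack frame at height z: columns = rack x (-w..w mm), rows = rack y (h..-h mm), s px per mm"
    src=np.float32([[-w,h],[w,h],[w,-h],[-w,-h]])/1000; R=rz(yaw)
    pts=np.float32([proj(m,[*(np.asarray(o)+R@p),z]) for p in src])
    dst=np.float32([[0,0],[2*w*s,0],[2*w*s,2*h*s],[0,2*h*s]])
    return cv2.warpPerspective(im,cv2.getPerspectiveTransform(pts,dst),(2*w*s,2*h*s))
E
python3 - <<'E'
from h import *
m=lm("w5"); im=cv2.imread("pics/w5.png")
g=rect(cv2.cvtColor(im,cv2.COLOR_BGR2GRAY),m,[.535,-.166],-.155,s=3,h=110)
g=cv2.cvtColor(g,cv2.COLOR_GRAY2BGR)
for x in(-36,-12,12,36):
    for d in(-6,6): cv2.line(g,((x+d+90)*3,0),((x+d+90)*3,20),(0,0,255),1); cv2.line(g,((x+d+90)*3,580),((x+d+90)*3,600),(0,0,255),1)
for y in (94,-94): cv2.line(g,(0,(110-y)*3),(30,(110-y)*3),(0,0,255),1)
cv2.imwrite("pics/rect5.png",g[:600])
E
```

```text
(no output)
```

View pics/rect5.png

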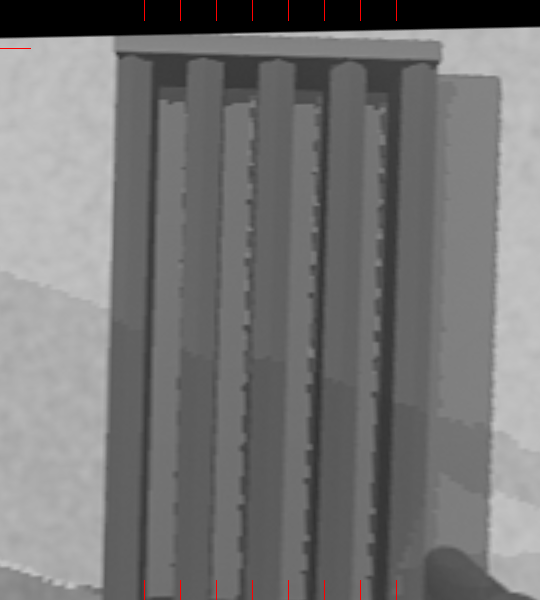

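Rack refined: origin ≈ (0.5346, -0.170), yaw ≈ -0.181. The predicted pivot (0.587, -0.263) matches the measured (0.5865, -0.264). Now plate c, the front one: tilt the tool 0.21 rad, align to yaw 0.04 and go above its tab.

Request:
move_arm([
  {"dx": 0.12, "dy": 0.49, "dz": 0.02, "wx": 0, "wy": 0.05, "wz": 0.04, "gripper": 0.45},
  {"dx": 0.12, "dy": 0.49, "dz": 0.02, "wx": 0, "wy": 0.05, "wz": 0.04, "gripper": 0.45},
  {"dx": 0.12, "dy": 0.49, "dz": 0.02, "wx": 0, "wy": 0.05, "wz": 0.04, "gripper": 0.45},
  {"dx": 0.12, "dy": 0.48, "dz": 0, "wx": 0, "wy": 0.05, "wz": 0.04, "gripper": 0.45},
  {"dx": 0.12, "dy": 0.48, "dz": 0, "wx": 0, "wy": 0.05, "wz": 0.04, "gripper": 0.45},
])

```text
time_s: 7.6
eef_pos: [0.5716, -0.0126, 0.2709]
orientation: [3.126, -0.047, -0.196]
contact_force: [-0.2, -0.9, -0.0]
opening: 0.038
```

Request:
move_arm([
  {"dx": 0.12, "dy": 0.48, "dz": 0, "wx": 0, "wy": 0.05, "wz": 0.04, "gripper": 0.45},
  {"dx": 0.12, "dy": 0.48, "dz": 0, "wx": 0, "wy": 0.05, "wz": 0.04, "gripper": 0.45},
  {"dx": 0.12, "dy": 0.48, "dz": 0, "wx": 0, "wy": 0.05, "wz": 0.04, "gripper": 0.45},
  {"dx": 0.11, "dy": 0.48, "dz": 0, "wx": 0, "wy": 0.02, "wz": 0.03, "gripper": 0.45},
  {"dx": 0, "dy": 0, "dz": 0, "wx": 0, "wy": 0, "wz": 0, "gripper": 0.45},
])

```text
time_s: 8.1
eef_pos: [0.6189, 0.1835, 0.2694]
orientation: [3.111, 0.079, -0.329]
contact_force: [-0.2, -0.7, 0.0]
opening: 0.0399
```

```bash
cat >> h.py <<'E'
def need(target,tilt,yaw):
    "world shift (units 100mm) and turn (units .5 rad) from the present pose to TCP target with tool z tilted by tilt about y'"
    from scipy.spatial.transform import Rotation as Q
    s,M=st(); W=Q.from_euler("z",yaw)*Q.from_euler("y",tilt)*Q.from_euler("x",np.pi)
    d=(W*Q.from_matrix(M).inv()).as_rotvec()
    print("shift",np.round((np.asarray(target)-s["eef_pos"])*10,3),"turn",np.round(d/.5,3))
E
python3 - <<'E'
from h import *
need([.5838,.1836,.1015],.21,.04)
E
```

```text
t 8.1 pos [0.6189 0.1835 0.2694] toolx [ 0.977  0.049 -0.209] toolz [-0.208 -0.018 -0.978] F [-0.2 -0.7  0. ] T [-0.   -0.05  0.01] op 0.0399
shift [-3.510e-01  1.000e-03 -1.679e+00] turn [ 0.015 -0.001 -0.023]
```

Request:
move_arm([
  {"dx": -0.085, "dy": 0, "dz": -0.4, "wx": 0, "wy": 0, "wz": -0.02, "gripper": 0.45},
  {"dx": -0.085, "dy": 0, "dz": -0.4, "wx": 0.015, "wy": 0, "wz": 0, "gripper": 0.45},
  {"dx": -0.085, "dy": 0, "dz": -0.4, "wx": 0, "wy": 0, "wz": 0, "gripper": 0.45},
  {"dx": -0.065, "dy": 0, "dz": -0.3, "wx": 0, "wy": 0, "wz": 0, "gripper": 0.45},
  {"dx": -0.035, "dy": 0, "dz": -0.18, "wx": 0, "wy": 0, "wz": 0, "gripper": 0.45},
])

```text
time_s: 8.6
eef_pos: [0.5804, 0.1762, 0.0997]
orientation: [3.116, 0.054, -0.335]
contact_force: [6.4, -3.3, 116.4]
opening: 0.0396
```

Request:
move_arm([
  {"dx": 0, "dy": 0, "dz": 0, "wx": 0, "wy": 0, "wz": 0, "gripper": 0.0},
  {"dx": 0, "dy": 0, "dz": 0, "wx": 0, "wy": 0, "wz": 0, "gripper": 0.0},
  {"dx": 0, "dy": 0, "dz": 0, "wx": 0, "wy": 0, "wz": 0, "gripper": 0.0},
  {"dx": 0, "dy": 0, "dz": 0, "wx": 0, "wy": 0, "wz": 0, "gripper": 0.0},
  {"dx": 0, "dy": 0, "dz": 0, "wx": 0, "wy": 0, "wz": 0, "gripper": 0.0},
], grip_force=45)

```text
time_s: 9.1
eef_pos: [0.5824, 0.1776, 0.1031]
orientation: [3.117, 0.052, -0.33]
contact_force: [-1.9, -1.6, 3.1]
opening: 0.0078
```

```bash
python3 - <<'E'
from h import *
need([.5838,.1836,.1015],.21,.04)
E
```

```text
t 9.1 pos [0.5824 0.1776 0.1031] toolx [ 0.977  0.032 -0.21 ] toolz [-0.209 -0.01  -0.978] F [-1.9 -1.6  3.1] T [-0.17  0.6   0.17] op 0.0078
shift [ 0.014  0.06  -0.016] turn [ 0.006 -0.002  0.013]
```

Plate c is gripped (7.8 mm opening). The approach gave a 116 N spike: the rear fingertip touched the neighbouring plate tops, because level tops meet a tilted tool. For the next plates I'll come in higher, narrower and slower. Lifting along the plate.

Request:
move_arm([
  {"dx": 0.01, "dy": 0, "dz": 0.05, "wx": 0, "wy": 0, "wz": 0, "gripper": 0},
  {"dx": 0.015, "dy": 0, "dz": 0.1, "wx": 0, "wy": 0, "wz": 0, "gripper": 0},
  {"dx": 0.03, "dy": 0, "dz": 0.2, "wx": 0, "wy": 0, "wz": 0, "gripper": 0},
  {"dx": 0.03, "dy": 0, "dz": 0.2, "wx": 0, "wy": 0, "wz": 0, "gripper": 0},
  {"dx": 0.03, "dy": 0, "dz": 0.2, "wx": 0, "wy": 0, "wz": 0, "gripper": 0},
])

```text
time_s: 9.6
eef_pos: [0.5954, 0.1781, 0.1791]
orientation: [3.118, 0.051, -0.325]
contact_force: [-0.4, 0.4, -2.1]
opening: 0.0076
```

Request:
move_arm([
  {"dx": -0.1, "dy": 0, "dz": 0.3, "wx": 0, "wy": 0, "wz": 0, "gripper": 0},
  {"dx": -0.15, "dy": 0, "dz": 0.3, "wx": 0, "wy": 0, "wz": 0, "gripper": 0},
  {"dx": -0.15, "dy": 0, "dz": 0.3, "wx": 0, "wy": 0, "wz": 0, "gripper": 0},
  {"dx": -0.1, "dy": 0, "dz": 0.0, "wx": 0, "wy": -0.1, "wz": 0, "gripper": 0},
  {"dx": 0, "dy": 0, "dz": 0, "wx": 0, "wy": 0, "wz": 0, "gripper": 0},
])

```text
time_s: 10.1
eef_pos: [0.5444, 0.1784, 0.2707]
orientation: [3.126, 0.052, -0.241]
contact_force: [0.7, -0.5, -1.9]
opening: 0.0076
```

```bash
python3 - <<'E'
from h import *
need([.5838,.1836,.1015],.0,-.181)
m,im=wshot("w6"); top=r.grab_frame("top")[:,:,::-1]; cv2.imwrite("pics/t3.png",top)
a=cv2.resize(im,None,fx=.75,fy=.75); b=cv2.resize(top[180:270,180:310],(320,222),interpolation=cv2.INTER_CUBIC)
c=np.zeros((360,800,3),np.uint8); c[:,:480]=a; c[:222,480:]=b; cv2.imwrite("pics/c6.png",c)
E
```

```text
t 10.1 pos [0.5444 0.1784 0.2707] toolx [ 0.988  0.032 -0.154] toolz [-0.153 -0.008 -0.988] F [ 0.7 -0.5 -1.9] T [-0.04 -0.06 -0.04] op 0.0076
shift [ 0.394  0.052 -1.692] turn [-0.016 -0.308 -0.427]
```

View pics/c6.png

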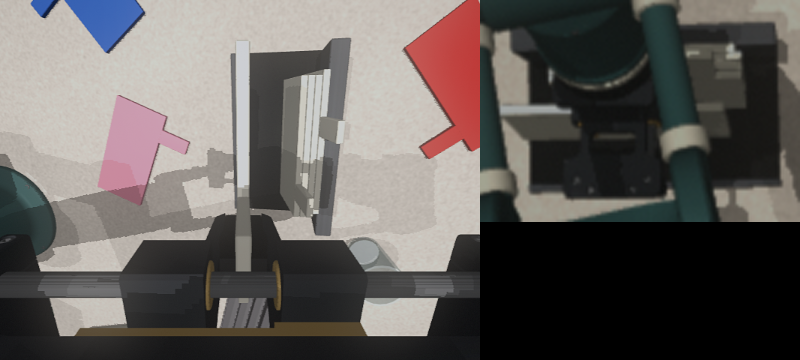

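Plate c hangs straight in the gripper (top edge end at about full-res (322,54)), and the other four still lean in place. I'll measure the plate's end in the tool frame to get its y offset in the grip.

```bash
python3 - <<'E'
from h import *
from scipy.spatial.transform import Rotation as Q
s=r.sense(); M=Q.from_rotvec(s["orientation"]).as_matrix(); m=lm("w6"); im=cv2.imread("pics/w6.png")
g=im.mean(2); print("col 322 rows45-65",g[45:66,322].round().astype(int)); print("row 150 cols 305-340",g[150,305:345].round().astype(int)); print("row 70",g[70,305:345].round().astype(int)); print("row 250",g[250,305:345].round().astype(int))
for dz in(-.005,-.008,-.012):   # top edge below TCP (toward tool +z is down)
  for y in(.104,.110): print(dz,y,[proj(m,s["eef_pos"]+M@np.array([x,-yy,-dz])).round(1) for x in(-.004,.004) for yy in (y,)])
E
```

```text
col 322 rows45-65 [192 192 195 197 196 196 195 199 155 205 208 208 207 207 207 207 208 208
 207 208 208]
row 150 cols 305-340 [198 197 198 204 175 102 109 110 110 108 174 209 209 208 208 208 208 208
 208 208 208 207 207 207 207 208 200 155  58  63  64  64  63  64  63  62
  62  63  61  64]
row 70 [196 198 200 202 204 203 202 203 184 183 206 208 208 208 208 208 207 208
 208 208 208 207 208 207 207 207 201 177 166 174 173 172 172 158 136 137
 136 134 133 134]
row 250 [191 192 195 198 199 200 188 141  98 105  98 131 158 160 159 159 158 158
 158 159 159 161 161 161 163 159 133  84  52  55  55  57  56  55  55  53
  55  53  53  52]
-0.005 0.104 [array([315.5,  66.9]), array([335.,  67.])]
-0.005 0.11 [array([315.4,  50.5]), array([335.1,  50.5])]
-0.008 0.104 [array([315.6,  68.2]), array([334.7,  68.2])]
-0.008 0.11 [array([315.5,  52.1]), array([334.9,  52.1])]
-0.012 0.104 [array([315.8,  69.7]), array([334.4,  69.7])]
-0.012 0.11 [array([315.7,  54.1]), array([334.5,  54.1])]
```

Request:
move_arm([
  {"dx": 0, "dy": -0.2, "dz": 0, "wx": 0, "wy": -0.03, "wz": -0.03, "gripper": 0},
  {"dx": 0, "dy": -0.4, "dz": 0, "wx": 0, "wy": -0.03, "wz": -0.05, "gripper": 0},
  {"dx": 0, "dy": -0.4, "dz": 0, "wx": 0, "wy": -0.03, "wz": -0.05, "gripper": 0},
  {"dx": 0, "dy": -0.4, "dz": 0, "wx": 0, "wy": -0.03, "wz": -0.05, "gripper": 0},
  {"dx": 0, "dy": -0.4, "dz": 0, "wx": 0, "wy": -0.03, "wz": -0.05, "gripper": 0},
])

```text
time_s: 10.7
eef_pos: [0.5448, -0.0037, 0.2665]
orientation: [-3.135, 0.131, 0.135]
contact_force: [-0.7, -0.3, -1.5]
opening: 0.0075
```

Request:
move_arm([
  {"dx": 0, "dy": -0.4, "dz": 0, "wx": 0, "wy": -0.03, "wz": -0.05, "gripper": 0},
  {"dx": 0, "dy": -0.4, "dz": 0, "wx": 0, "wy": -0.03, "wz": -0.05, "gripper": 0},
  {"dx": 0, "dy": -0.4, "dz": 0, "wx": 0, "wy": -0.03, "wz": -0.05, "gripper": 0},
  {"dx": 0, "dy": -0.4, "dz": 0, "wx": 0, "wy": -0.03, "wz": -0.04, "gripper": 0},
  {"dx": 0, "dy": -0.2, "dz": 0, "wx": 0, "wy": -0.03, "wz": -0.01, "gripper": 0},
])

```text
time_s: 11.2
eef_pos: [0.5445, -0.1856, 0.2663]
orientation: [-3.12, 0.291, 0.017]
contact_force: [0.3, -0.1, -2.1]
opening: 0.0075
```

Request:
move_arm([
  {"dx": 0, "dy": -0.1, "dz": 0, "wx": 0, "wy": 0, "wz": 0, "gripper": 0},
  {"dx": 0, "dy": 0, "dz": 0, "wx": 0, "wy": 0, "wz": 0, "gripper": 0},
  {"dx": 0, "dy": 0, "dz": 0, "wx": 0, "wy": 0, "wz": 0, "gripper": 0},
  {"dx": 0, "dy": 0, "dz": 0, "wx": 0, "wy": 0, "wz": 0, "gripper": 0},
  {"dx": 0, "dy": 0, "dz": 0, "wx": 0, "wy": 0, "wz": 0, "gripper": 0},
])

```text
time_s: 11.7
eef_pos: [0.5449, -0.1908, 0.2676]
orientation: [-3.12, 0.283, 0.015]
contact_force: [0.2, -0.4, -1.7]
opening: 0.0075
```

```bash
cat >> h.py <<'E'
def fitrack(im,m,o,yaw):
    "fit rack x offset and yaw: rectified gray, register against rect5 reference by comparing wall edges"
    from scipy.optimize import minimize
    ref=np.load("ref.npy").astype(np.float32); best=None
    def score(p):
        R=rz(yaw+p[2]); g=rect(im,m,np.asarray(o)+rz(yaw)@np.array(p[:2]),yaw+p[2],s=2,w=60,h=105).astype(np.float32)
        gx=np.abs(cv2.Sobel(cv2.GaussianBlur(g,(0,0),2),cv2.CV_32F,1,0)); return gx,g
    return score
E
python3 - <<'E'
from h import *
need([.5429,-.1915,.25],0,-.181)
m,im=wshot("w7")
g=rect(im,m,[.5346,-.170],-.181,s=3,h=110,w=85)
for x in(-36,-12,12,36):
    for d in(-6,6): cv2.line(g,((x+d+85)*3,0),((x+d+85)*3,30),(0,0,255),1); cv2.line(g,((x+d+85)*3,330),((x+d+85)*3,345),(0,0,255),1); cv2.line(g,((x+d+85)*3,560),((x+d+85)*3,600),(0,0,255),1)
for y in (102,94): cv2.line(g,(0,(110-y)*3),(90,(110-y)*3),(0,0,255),1)
c=np.zeros((600,800,3),np.uint8); c[:,:510]=g[:600]; c[:218,510:]=cv2.resize(im,(290,218)); cv2.imwrite("pics/c7.png",c)
E
```

```text
t 11.7 pos [ 0.5449 -0.1908  0.2676] toolx [ 0.984 -0.18  -0.01 ] toolz [-0.009  0.01  -1.   ] F [ 0.2 -0.4 -1.7] T [-0.1   0.11  0.04] op 0.0075
shift [-0.02  -0.007 -0.176] turn [-0.02  -0.018 -0.   ]
```

View pics/c7.png

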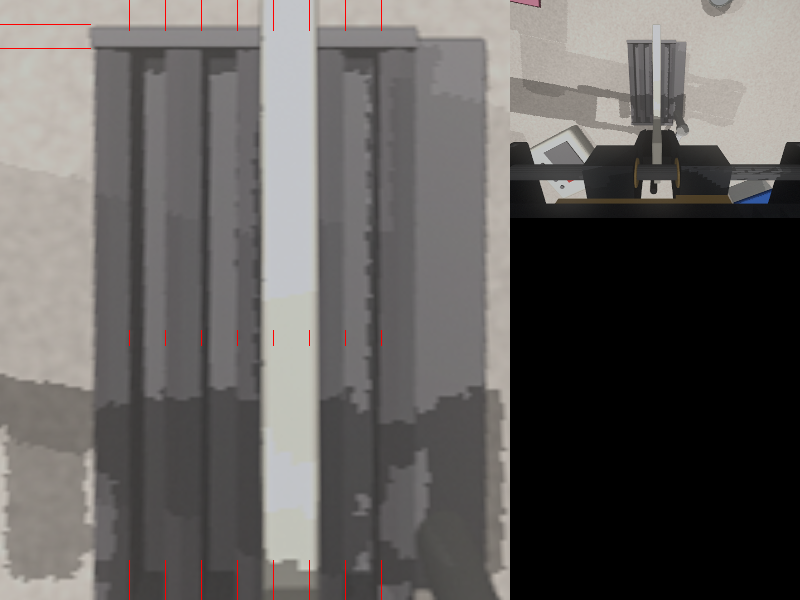

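Rack unmoved: wall edges and the end bar sit on my marks within 1 mm. Lowering plate c into slot 2.

Request:
move_arm([
  {"dx": -0.02, "dy": -0.007, "dz": -0.1, "wx": -0.02, "wy": -0.018, "wz": 0, "gripper": 0},
  {"dx": 0, "dy": 0, "dz": -0.3, "wx": 0, "wy": 0, "wz": 0, "gripper": 0},
  {"dx": 0, "dy": 0, "dz": -0.3, "wx": 0, "wy": 0, "wz": 0, "gripper": 0},
  {"dx": 0, "dy": 0, "dz": -0.2, "wx": 0, "wy": 0, "wz": 0, "gripper": 0},
  {"dx": 0, "dy": 0, "dz": 0, "wx": 0, "wy": 0, "wz": 0, "gripper": 0},
])

```text
time_s: 12.25
eef_pos: [0.5401, -0.191, 0.174]
orientation: [-3.127, 0.285, 0.01]
contact_force: [-0.3, 0.6, -0.9]
opening: 0.0074
```

```bash
python3 - <<'E'
from h import *
need([.5429,-.1915,.1075],0,-.181)
E
```

```text
t 12.25 pos [ 0.5401 -0.191   0.174 ] toolx [ 0.984 -0.181 -0.006] toolz [-0.006  0.002 -1.   ] F [-0.3  0.6 -0.9] T [-0.06  0.13  0.05] op 0.0074
shift [ 0.028 -0.005 -0.665] turn [-0.004 -0.012  0.001]
```

Request:
move_arm([
  {"dx": 0.028, "dy": -0.005, "dz": -0.05, "wx": 0, "wy": -0.01, "wz": 0, "gripper": 0},
  {"dx": 0, "dy": 0, "dz": -0.1, "wx": 0, "wy": 0, "wz": 0, "gripper": 0},
  {"dx": 0, "dy": 0, "dz": -0.1, "wx": 0, "wy": 0, "wz": 0, "gripper": 0},
  {"dx": 0, "dy": 0, "dz": -0.1, "wx": 0, "wy": 0, "wz": 0, "gripper": 0},
  {"dx": 0, "dy": 0, "dz": 0, "wx": 0, "wy": 0, "wz": 0, "gripper": 0},
])

```text
time_s: 12.75
eef_pos: [0.5443, -0.1931, 0.1428]
orientation: [-3.128, 0.286, -0.004]
contact_force: [-2.6, -0.0, -0.1]
opening: 0.0074
```

```bash
python3 - <<'E'
from h import *
need([.5429,-.1915,.1075],0,-.181)
E
```

```text
t 12.75 pos [ 0.5443 -0.1931  0.1428] toolx [ 0.983 -0.182  0.003] toolz [ 0.003  0.    -1.   ] F [-2.6 -0.  -0.1] T [ 0.03  0.84 -0.01] op 0.0074
shift [-0.014  0.016 -0.353] turn [-0.     0.005  0.003]
```

Request:
move_arm([
  {"dx": -0.014, "dy": 0.016, "dz": -0.05, "wx": 0, "wy": 0, "wz": 0, "gripper": 0},
  {"dx": 0, "dy": 0, "dz": -0.08, "wx": 0, "wy": 0, "wz": 0, "gripper": 0},
  {"dx": 0, "dy": 0, "dz": -0.08, "wx": 0, "wy": 0, "wz": 0, "gripper": 0},
  {"dx": 0, "dy": 0, "dz": -0.08, "wx": 0, "wy": 0, "wz": 0, "gripper": 0},
  {"dx": 0, "dy": 0, "dz": -0.02, "wx": 0, "wy": 0, "wz": 0, "gripper": 0},
])

```text
time_s: 13.25
eef_pos: [0.5433, -0.1913, 0.1097]
orientation: [-3.128, 0.286, -0.006]
contact_force: [0.0, 0.1, -1.3]
opening: 0.0078
```

Request:
move_arm([
  {"dx": 0, "dy": 0, "dz": -0.02, "wx": 0, "wy": 0, "wz": 0, "gripper": 0},
  {"dx": 0, "dy": 0, "dz": -0.02, "wx": 0, "wy": 0, "wz": 0, "gripper": 0},
  {"dx": 0, "dy": 0, "dz": 0, "wx": 0, "wy": 0, "wz": 0, "gripper": 0},
  {"dx": 0, "dy": 0, "dz": 0, "wx": 0, "wy": 0, "wz": 0, "gripper": 0},
  {"dx": 0, "dy": 0, "dz": 0, "wx": 0, "wy": 0, "wz": 0, "gripper": 0},
])

```text
time_s: 13.75
eef_pos: [0.5441, -0.1918, 0.1086]
orientation: [3.128, -0.286, 0.009]
contact_force: [-3.6, 0.6, 5.6]
opening: 0.0079
```

```bash
python3 - <<'E'
from h import *
need([.5429,-.1915,.1075],0,-.181)
E
```

```text
t 13.75 pos [ 0.5441 -0.1918  0.1086] toolx [ 0.983 -0.182  0.006] toolz [ 0.006 -0.001 -1.   ] F [-3.6  0.6  5.6] T [ 0.2   0.88 -0.05] op 0.0079
shift [-0.012  0.003 -0.011] turn [0.002 0.011 0.003]
```

Seated (5.6 N upward at the expected height). Releasing, rising, and going back to look at the stack.

Request:
move_arm([
  {"dx": 0, "dy": 0, "dz": 0, "wx": 0, "wy": 0, "wz": 0, "gripper": 0.3},
  {"dx": 0, "dy": 0, "dz": 0, "wx": 0, "wy": 0, "wz": 0, "gripper": 0.3},
  {"dx": 0, "dy": 0, "dz": 0.05, "wx": 0, "wy": 0, "wz": 0, "gripper": 0.3},
  {"dx": 0, "dy": 0, "dz": 0.2, "wx": 0, "wy": 0, "wz": 0, "gripper": 0.3},
  {"dx": 0, "dy": 0, "dz": 0.4, "wx": 0, "wy": 0, "wz": 0, "gripper": 0.3},
])

```text
time_s: 14.25
eef_pos: [0.5416, -0.1906, 0.1698]
orientation: [-3.126, 0.286, 0.002]
contact_force: [-0.3, -0.1, 1.3]
opening: 0.0263
```

Request:
move_arm([
  {"dx": 0, "dy": 0, "dz": 0.45, "wx": 0, "wy": 0, "wz": 0, "gripper": 0.2},
  {"dx": 0, "dy": 0.3, "dz": 0.3, "wx": 0, "wy": 0, "wz": 0.05, "gripper": 0.2},
  {"dx": 0, "dy": 0.48, "dz": 0, "wx": 0, "wy": 0, "wz": 0.07, "gripper": 0.2},
  {"dx": 0, "dy": 0.48, "dz": 0, "wx": 0, "wy": 0, "wz": 0.07, "gripper": 0.2},
  {"dx": 0, "dy": 0.48, "dz": 0, "wx": 0, "wy": 0, "wz": 0.07, "gripper": 0.2},
])

```text
time_s: 14.75
eef_pos: [0.5444, -0.0163, 0.2488]
orientation: [-3.14, 0.082, -0.012]
contact_force: [-0.3, 0.5, -0.1]
opening: 0.0176
```

Request:
move_arm([
  {"dx": 0.03, "dy": 0.48, "dz": 0, "wx": 0, "wy": 0, "wz": 0.06, "gripper": 0.2},
  {"dx": 0.03, "dy": 0.48, "dz": 0, "wx": 0, "wy": 0, "wz": 0.06, "gripper": 0.2},
  {"dx": 0.03, "dy": 0.48, "dz": 0, "wx": 0, "wy": 0, "wz": 0.06, "gripper": 0.2},
  {"dx": 0, "dy": 0.1, "dz": 0, "wx": 0, "wy": 0, "wz": 0, "gripper": 0.2},
  {"dx": 0, "dy": 0, "dz": 0, "wx": 0, "wy": 0, "wz": 0, "gripper": 0.2},
])

```text
time_s: 15.25
eef_pos: [0.553, 0.138, 0.2478]
orientation: [-3.14, -0.064, -0.009]
contact_force: [0.1, -0.4, -0.4]
opening: 0.0173
```

```bash
python3 - <<'E'
from h import *
st(); m,im=wshot("w8"); top=r.grab_frame("top")[:,:,::-1]; cv2.imwrite("pics/t4.png",top)
a=cv2.resize(im[20:320,240:500],(520,600),interpolation=cv2.INTER_CUBIC); b=cv2.resize(top[190:290,345:465],(280,233),interpolation=cv2.INTER_CUBIC)
c=np.zeros((600,800,3),np.uint8); c[:,:520]=a; c[:233,520:]=b; cv2.imwrite("pics/c8.png",c)
E
```

```text
t 15.25 pos [0.553  0.138  0.2478] toolx [0.999 0.041 0.006] toolz [ 0.006  0.001 -1.   ] F [ 0.1 -0.4 -0.4] T [-0.12  0.08  0.02] op 0.0173
```

View pics/c8.png

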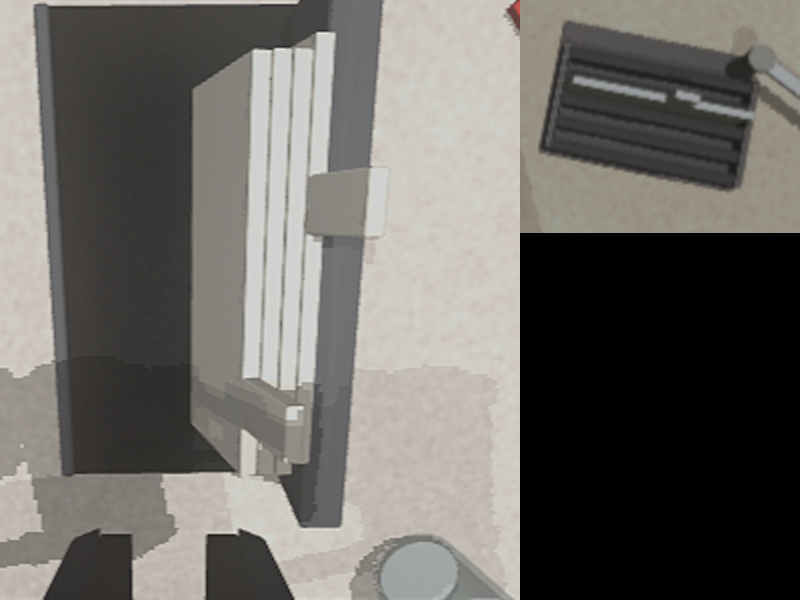

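Plate c stands in slot 2 with the lever open (top crop). Stack: d is now in front, tab top at crop (294,433); then two plains; then b, tab top (377,202).

```bash
python3 - <<'E'
from h import *
m=lm("w8")
def cr(u,v,z): return ray(m,u/2+240,v/2+20,z).round(4)[:2]
print("d tab",cr(286,406,.1435),cr(303,406,.1435),cr(286,463,.1435),cr(303,463,.1435),"base",cr(245,380,.095))
print("plate d top",cr(252,51,.095),cr(270,51,.095),cr(241,475,.095),cr(258,475,.095))
print("b tab",cr(367,167,.1435),cr(388,167,.1435),cr(363,239,.1435),cr(384,239,.1435),"base",cr(309,177,.0955),cr(306,236,.0955))
print("plate b top",cr(316,32,.0955),cr(334,32,.0955))
E
```

```text
d tab [0.5988 0.1501] [0.6053 0.1503] [0.601  0.1268] [0.6077 0.127 ] base [0.5886 0.1484]
plate d top [0.5813 0.2805] [0.5884 0.2808] [0.5902 0.1023] [0.5983 0.1026]
b tab [0.6187 0.2365] [0.6259 0.2368] [0.6204 0.2127] [0.6279 0.213 ] base [0.6085 0.2353] [0.6097 0.212 ]
plate b top [0.6057 0.2879] [0.6127 0.2882]
```

Request:
move_arm([
  {"dx": 0.15, "dy": 0, "dz": 0, "wx": 0, "wy": 0.15, "wz": 0, "gripper": 0.24},
  {"dx": 0.15, "dy": 0, "dz": 0, "wx": 0, "wy": 0.15, "wz": 0.02, "gripper": 0.24},
  {"dx": 0.15, "dy": 0, "dz": -0.2, "wx": 0, "wy": 0.12, "wz": 0, "gripper": 0.24},
  {"dx": 0.12, "dy": 0, "dz": -0.33, "wx": 0, "wy": 0, "wz": 0, "gripper": 0.24},
  {"dx": 0, "dy": 0, "dz": -0.2, "wx": 0, "wy": 0, "wz": 0, "gripper": 0.24},
])

```text
time_s: 15.85
eef_pos: [0.6113, 0.1334, 0.1719]
orientation: [-3.12, -0.068, 0.323]
contact_force: [-0.6, 0.8, 0.5]
opening: 0.021
```

Request:
move_arm([
  {"dx": 0, "dy": 0, "dz": 0, "wx": 0, "wy": 0, "wz": 0, "gripper": 0.24},
  {"dx": 0, "dy": 0, "dz": 0, "wx": 0, "wy": 0, "wz": 0, "gripper": 0.24},
  {"dx": 0, "dy": 0, "dz": 0, "wx": 0, "wy": 0, "wz": 0, "gripper": 0.24},
  {"dx": 0, "dy": 0, "dz": 0, "wx": 0, "wy": 0, "wz": 0, "gripper": 0.24},
  {"dx": 0, "dy": 0, "dz": 0, "wx": 0, "wy": 0, "wz": 0, "gripper": 0.24},
])

```text
time_s: 16.35
eef_pos: [0.6107, 0.1364, 0.1764]
orientation: [-3.12, -0.074, 0.316]
contact_force: [0.4, 0.2, -0.4]
opening: 0.0212
```

```bash
python3 - <<'E'
from h import *
need([.5953,.1386,.1063],.21,.05)
E
```

```text
t 16.35 pos [0.6107 0.1364 0.1764] toolx [ 0.979  0.047 -0.2  ] toolz [-0.2  -0.   -0.98] F [ 0.4  0.2 -0.4] T [-0.08 -0.04  0.02] op 0.0212
shift [-0.154  0.022 -0.701] turn [-0.02   0.016  0.007]
```

Request:
move_arm([
  {"dx": -0.02, "dy": 0.022, "dz": -0.1, "wx": -0.02, "wy": 0.016, "wz": 0, "gripper": 0.24},
  {"dx": -0.022, "dy": 0, "dz": -0.1, "wx": 0, "wy": 0, "wz": 0, "gripper": 0.24},
  {"dx": -0.022, "dy": 0, "dz": -0.1, "wx": 0, "wy": 0, "wz": 0, "gripper": 0.24},
  {"dx": -0.022, "dy": 0, "dz": -0.1, "wx": 0, "wy": 0, "wz": 0, "gripper": 0.24},
  {"dx": -0.022, "dy": 0, "dz": -0.1, "wx": 0, "wy": 0, "wz": 0, "gripper": 0.24},
])

```text
time_s: 16.85
eef_pos: [0.5984, 0.1385, 0.1231]
orientation: [3.117, 0.072, -0.335]
contact_force: [0.3, -0.0, -0.9]
opening: 0.0207
```

Request:
move_arm([
  {"dx": -0.022, "dy": 0, "dz": -0.1, "wx": 0, "wy": 0, "wz": 0, "gripper": 0.24},
  {"dx": -0.015, "dy": 0, "dz": -0.06, "wx": 0, "wy": 0, "wz": 0, "gripper": 0.24},
  {"dx": -0.01, "dy": 0, "dz": -0.04, "wx": 0, "wy": 0, "wz": 0, "gripper": 0.24},
  {"dx": 0, "dy": 0, "dz": 0, "wx": 0, "wy": 0, "wz": 0, "gripper": 0.24},
  {"dx": 0, "dy": 0, "dz": 0, "wx": 0, "wy": 0, "wz": 0, "gripper": 0.24},
])

```text
time_s: 17.35
eef_pos: [0.5948, 0.1386, 0.105]
orientation: [3.118, 0.072, -0.332]
contact_force: [0.3, -0.5, -0.1]
opening: 0.0215
```

```bash
python3 - <<'E'
from h import *
need([.5953,.1386,.1063],.21,.05)
E
```

```text
t 17.35 pos [0.5948 0.1386 0.105 ] toolx [ 0.977  0.045 -0.211] toolz [-0.21  -0.01  -0.978] F [ 0.3 -0.5 -0.1] T [-0.03 -0.06  0.01] op 0.0215
shift [0.005 0.    0.013] turn [ 0.001 -0.004  0.007]
```

Accurate and contact-free. Close and lift.

Request:
move_arm([
  {"dx": 0, "dy": 0, "dz": 0, "wx": 0, "wy": 0, "wz": 0, "gripper": 0.0},
  {"dx": 0, "dy": 0, "dz": 0, "wx": 0, "wy": 0, "wz": 0, "gripper": 0.0},
  {"dx": 0, "dy": 0, "dz": 0, "wx": 0, "wy": 0, "wz": 0, "gripper": 0.0},
  {"dx": 0, "dy": 0, "dz": 0, "wx": 0, "wy": 0, "wz": 0, "gripper": 0.0},
  {"dx": 0, "dy": 0, "dz": 0, "wx": 0, "wy": 0, "wz": 0, "gripper": 0.0},
], grip_force=50)

```text
time_s: 17.85
eef_pos: [0.5945, 0.1385, 0.1053]
orientation: [3.118, 0.072, -0.333]
contact_force: [-2.8, -0.0, 5.3]
opening: 0.0077
```

Request:
move_arm([
  {"dx": 0.01, "dy": 0, "dz": 0.05, "wx": 0, "wy": 0, "wz": 0, "gripper": 0},
  {"dx": 0.015, "dy": 0, "dz": 0.1, "wx": 0, "wy": 0, "wz": 0, "gripper": 0},
  {"dx": 0.03, "dy": 0, "dz": 0.2, "wx": 0, "wy": 0, "wz": 0, "gripper": 0},
  {"dx": 0.03, "dy": 0, "dz": 0.2, "wx": 0, "wy": 0, "wz": 0, "gripper": 0},
  {"dx": 0.03, "dy": 0, "dz": 0.2, "wx": 0, "wy": 0, "wz": 0, "gripper": 0},
])

```text
time_s: 18.35
eef_pos: [0.6068, 0.1386, 0.1807]
orientation: [3.118, 0.072, -0.331]
contact_force: [1.2, -1.0, -0.8]
opening: 0.0076
```

Request:
move_arm([
  {"dx": -0.1, "dy": 0, "dz": 0.3, "wx": 0, "wy": 0, "wz": 0, "gripper": 0},
  {"dx": -0.15, "dy": 0, "dz": 0.3, "wx": 0, "wy": 0, "wz": 0, "gripper": 0},
  {"dx": -0.15, "dy": 0, "dz": 0.3, "wx": 0, "wy": 0, "wz": 0, "gripper": 0},
  {"dx": -0.1, "dy": 0, "dz": 0.0, "wx": 0, "wy": -0.1, "wz": 0, "gripper": 0},
  {"dx": 0, "dy": 0, "dz": 0, "wx": 0, "wy": 0, "wz": 0, "gripper": 0},
])

```text
time_s: 18.85
eef_pos: [0.5559, 0.1388, 0.2723]
orientation: [3.125, 0.073, -0.247]
contact_force: [0.2, 0.2, -1.7]
opening: 0.0076
```

```bash
cat >> h.py <<'E'
def plate_end(name,zrel):
    "tool-frame y offset (along +plate y) of the plate's +y top corner, zrel = top edge below TCP"
    from scipy.spatial.transform import Rotation as Q
    m,im=wshot(name); s=r.sense(); M=Q.from_rotvec(s["orientation"]).as_matrix(); g=im.mean(2)
    ys=np.arange(.04,.2,.001); P=[proj(m,s["eef_pos"]+M@np.array([0,-y,zrel])) for y in ys]
    prof=[float(np.median(g[max(0,int(round(p[1]))),int(p[0])-4:int(p[0])+5])) if p[1]>=0 else -1 for p in P]
    print([(round(float(y),3),round(p[1]),round(p[0]),round(v)) for y,p,v in zip(ys,P,prof)][::6]); return m,im,ys,P,prof
E
python3 - <<'E'
from h import *
st(); m,im,ys,P,prof=plate_end("w9",.011)
g=im.mean(2)
for row in (5,20,60,120): print(row,g[row,300:350:2].round().astype(int).tolist())
print(g[0:60:2,322].round().astype(int).tolist())
E
```

```text
t 18.85 pos [0.5559 0.1388 0.2723] toolx [ 0.987  0.046 -0.157] toolz [-0.157 -0.009 -0.988] F [ 0.2  0.2 -1.7] T [-0.17 -0.03  0.01] op 0.0076
[(0.04, 215, 324, 205), (0.046, 203, 324, 206), (0.052, 190, 324, 206), (0.058, 178, 324, 206), (0.064, 164, 324, 206), (0.07, 151, 324, 206), (0.076, 137, 324, 206), (0.082, 123, 324, 206), (0.088, 109, 324, 206), (0.094, 94, 324, 206), (0.1, 79, 324, 205), (0.106, 63, 324, 205), (0.112, 47, 324, 205), (0.118, 31, 324, 205), (0.124, 14, 324, 205), (0.13, -4, 324, -1), (0.136, -21, 324, -1), (0.142, -40, 324, -1), (0.148, -59, 324, -1), (0.154, -78, 324, -1), (0.16, -98, 324, -1), (0.166, -119, 324, -1), (0.172, -140, 324, -1), (0.178, -162, 324, -1), (0.184, -185, 324, -1), (0.19, -208, 324, -1), (0.196, -232, 324, -1)]
5 [190, 188, 192, 195, 198, 198, 196, 191, 204, 205, 205, 204, 205, 204, 204, 204, 199, 170, 192, 192, 189, 191, 192, 194, 190]
20 [198, 199, 198, 196, 189, 192, 193, 183, 204, 206, 205, 205, 205, 205, 204, 204, 198, 174, 198, 195, 195, 192, 192, 194, 195]
60 [201, 101, 110, 108, 81, 73, 74, 98, 206, 205, 205, 206, 205, 205, 205, 205, 197, 64, 68, 67, 68, 67, 67, 67, 67]
120 [199, 176, 106, 109, 96, 71, 73, 66, 206, 206, 206, 206, 206, 206, 205, 207, 175, 56, 60, 59, 59, 58, 57, 58, 62]
[204, 205, 205, 205, 205, 205, 205, 205, 204, 205, 205, 205, 205, 205, 205, 205, 205, 205, 205, 205, 205, 205, 205, 205, 205, 205, 205, 205, 205, 205]
```

Plate d held, with its tab centred in the pads to within about 1 mm; its +y end lies outside the picture, so I use the tab measurement. Transfer to above slot 1 and check the rack by template against the previous rectified view.

Request:
move_arm([
  {"dx": -0.04, "dy": -0.2, "dz": 0, "wx": 0, "wy": -0.03, "wz": -0.04, "gripper": 0},
  {"dx": -0.04, "dy": -0.4, "dz": 0, "wx": 0, "wy": -0.03, "wz": -0.05, "gripper": 0},
  {"dx": -0.04, "dy": -0.4, "dz": 0, "wx": 0, "wy": -0.03, "wz": -0.05, "gripper": 0},
  {"dx": -0.04, "dy": -0.4, "dz": 0, "wx": 0, "wy": -0.03, "wz": -0.05, "gripper": 0},
  {"dx": -0.04, "dy": -0.4, "dz": 0, "wx": 0, "wy": -0.03, "wz": -0.05, "gripper": 0},
])

```text
time_s: 19.4
eef_pos: [0.536, -0.0431, 0.2686]
orientation: [-3.135, 0.117, 0.14]
contact_force: [0.9, -0.1, -1.2]
opening: 0.007
```

Request:
move_arm([
  {"dx": -0.05, "dy": -0.4, "dz": 0, "wx": 0, "wy": -0.03, "wz": -0.05, "gripper": 0},
  {"dx": -0.05, "dy": -0.4, "dz": 0, "wx": 0, "wy": -0.03, "wz": -0.05, "gripper": 0},
  {"dx": -0.05, "dy": -0.4, "dz": 0, "wx": 0, "wy": -0.03, "wz": -0.05, "gripper": 0},
  {"dx": -0.04, "dy": -0.4, "dz": 0, "wx": 0, "wy": -0.03, "wz": -0.05, "gripper": 0},
  {"dx": -0.04, "dy": -0.2, "dz": 0, "wx": 0, "wy": -0.03, "wz": -0.02, "gripper": 0},
])

```text
time_s: 19.9
eef_pos: [0.5127, -0.2249, 0.2685]
orientation: [-3.119, 0.292, 0.022]
contact_force: [-0.3, 0.4, -1.5]
opening: 0.0076
```

Request:
move_arm([
  {"dx": 0, "dy": 0, "dz": 0, "wx": 0, "wy": 0, "wz": 0, "gripper": 0},
  {"dx": 0, "dy": 0, "dz": 0, "wx": 0, "wy": 0, "wz": 0, "gripper": 0},
  {"dx": 0, "dy": 0, "dz": 0, "wx": 0, "wy": 0, "wz": 0, "gripper": 0},
  {"dx": 0, "dy": 0, "dz": 0, "wx": 0, "wy": 0, "wz": 0, "gripper": 0},
  {"dx": 0, "dy": 0, "dz": 0, "wx": 0, "wy": 0, "wz": 0, "gripper": 0},
])

```text
time_s: 20.4
eef_pos: [0.5134, -0.2205, 0.2695]
orientation: [-3.119, 0.285, 0.02]
contact_force: [-0.1, -0.7, -1.9]
opening: 0.0078
```

```bash
cat >> h.py <<'E'
def rackcheck(name,o=(.5346,-.170),yaw=-.181):
    G=lambda a:cv2.GaussianBlur(cv2.cvtColor(a,cv2.COLOR_BGR2GRAY),(0,0),2)
    A=G(rect(cv2.imread("pics/w7.png"),lm("w7"),(.5346,-.170),-.181,s=3,w=120,h=140)); m,im=wshot(name); B=G(rect(im,m,o,yaw,s=3,w=120,h=140))
    for n,(x0,x1,y0,y1) in dict(bar=(-75,-26,105,70),left=(-75,-26,90,0),right=(32,90,105,40)).items():
        c=lambda x,y:(int((x+120)*3),int((140-y)*3)); (a,b),(d,e)=c(x0,y0),c(x1,y1)
        res=cv2.matchTemplate(B,A[b:e,a:d],cv2.TM_CCOEFF_NORMED); _,v,_,l=cv2.minMaxLoc(res); print(n,"score",round(v,2),"shift mm x,y",round((l[0]-a)/3,1),round(-(l[1]-b)/3,1))
    g=rect(im,m,o,yaw,s=3,w=85,h=110)
    for x in(-36,-12,12,36):
        for d in(-6,6):
            for t in (0,330,560): cv2.line(g,((x+d+85)*3,t),((x+d+85)*3,t+20),(0,0,255),1)
    c=np.zeros((600,800,3),np.uint8); c[:,:510]=g[:600]; c[:218,510:]=cv2.resize(im,(290,218)); cv2.imwrite("pics/c_"+name+".png",c)
E
python3 - <<'E'
from h import *
need([.5132,-.2204,.25],0,-.181); rackcheck("w10")
E
```

```text
t 20.4 pos [ 0.5134 -0.2205  0.2695] toolx [ 0.983 -0.181 -0.014] toolz [-0.012  0.011 -1.   ] F [-0.1 -0.7 -1.9] T [-0.08  0.04 -0.02] op 0.0078
shift [-0.002  0.001 -0.195] turn [-0.022 -0.024  0.002]
bar score 0.99 shift mm x,y 2.3 -32.7
left score 0.97 shift mm x,y 2.7 -30.7
right score 0.97 shift mm x,y 0.7 -30.3
```

The rack has been knocked about 31 mm (as warned). Re-fit with the same image.

```bash
cat >> h.py <<'E'
def rackfit(name,o,yaw):
    "rigid fit of rack pose: edge-image correlation of rectified view with the w7 reference"
    from scipy.optimize import minimize
    E=lambda a:cv2.GaussianBlur(cv2.cvtColor(a,cv2.COLOR_BGR2GRAY),(0,0),3).astype(np.float32)
    A=E(rect(cv2.imread("pics/w7.png"),lm("w7"),(.5346,-.170),-.181,s=3,w=90,h=110)); im=cv2.imread(f"pics/{name}.png"); m=lm(name)
    mask=np.zeros(A.shape,bool); X,Y=np.meshgrid(np.arange(A.shape[1])/3-90,110-np.arange(A.shape[0])/3)
    mask=(Y>20)&(Y<109)&(((X>-70)&(X<-22))|((X>30)&(X<80)))
    def f(p):
        B=E(rect(im,m,np.array([p[0],p[1]])/1000,p[2]/100,s=3,w=90,h=110)); return -np.corrcoef(A[mask],B[mask])[0,1]
    q=minimize(f,[o[0]*1000,o[1]*1000,yaw*100],method="Nelder-Mead",options=dict(initial_simplex=np.array([o[0]*1000,o[1]*1000,yaw*100])+np.array([[0,0,0],[4,0,0],[0,4,0],[0,0,4]])))
    print("rack fit",np.round([q.x[0]/1000,q.x[1]/1000,q.x[2]/100],4),"corr",-q.fun); return q.x[:2]/1000,q.x[2]/100
E
python3 - <<'E'
from h import *
R=rz(-.181); o=np.array([.5346,-.170])+R@[.002,-.031]; print(o)
o,y=rackfit("w10",o,-.181)
im=cv2.imread("pics/w10.png");m=lm("w10"); g=rect(im,m,o,y,s=3,w=85,h=110)
for x in(-36,-12,12,36):
    for d in(-6,6):
        for t in (0,330,560): cv2.line(g,((x+d+85)*3,t),((x+d+85)*3,t+20),(0,0,255),1)
for yy in (102,94): cv2.line(g,(0,(110-yy)*3),(90,(110-yy)*3),(0,0,255),1)
c=np.zeros((600,800,3),np.uint8); c[:,:510]=g[:600]; c[:218,510:]=cv2.resize(im,(290,218)); cv2.imwrite("pics/c10.png",c)
p=o+rz(y)@[-.012,-.0535]; print("tcp",p)
E
```

```text
[ 0.53098692 -0.20085362]
rack fit [ 0.5312 -0.2009 -0.1576] corr 0.9012927531307436
tcp [ 0.51090975 -0.2518946 ]
```

View pics/c10.png

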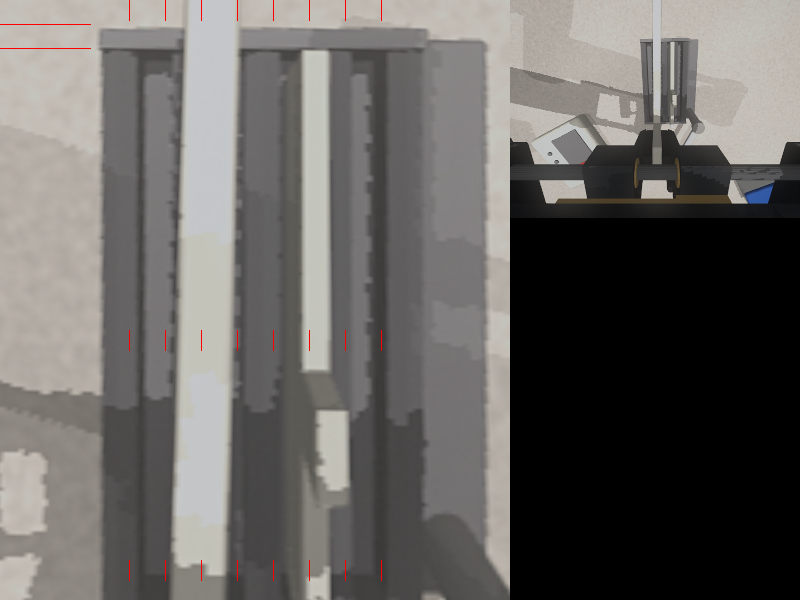

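The fit leaves a 2.7 mm x residual (walls at 101–137 against marks 93–129). Corrected, the rack is at (0.5338, -0.2018), yaw -0.158. Plate c still stands in slot 2. Going down over slot 1.

Request:
move_arm([
  {"dx": 0, "dy": -0.16, "dz": 0, "wx": -0.02, "wy": -0.024, "wz": 0.047, "gripper": 0},
  {"dx": 0, "dy": -0.16, "dz": -0.2, "wx": 0, "wy": 0, "wz": 0, "gripper": 0},
  {"dx": 0, "dy": 0, "dz": -0.3, "wx": 0, "wy": 0, "wz": 0, "gripper": 0},
  {"dx": 0, "dy": 0, "dz": -0.35, "wx": 0, "wy": 0, "wz": 0, "gripper": 0},
  {"dx": 0, "dy": 0, "dz": 0, "wx": 0, "wy": 0, "wz": 0, "gripper": 0},
])

```text
time_s: 20.95
eef_pos: [0.5095, -0.2512, 0.1793]
orientation: [-3.127, 0.25, 0.015]
contact_force: [-1.3, -0.3, -1.7]
opening: 0.0075
```

```bash
python3 - <<'E'
from h import *
need([.5136,-.2528,.111],0,-.158)
m,im=wshot("w11")
from scipy.spatial.transform import Rotation as Q
g=im.mean(2)
print(g[0:40:2,322].round().astype(int).tolist())
E
```

```text
t 20.95 pos [ 0.5095 -0.2512  0.1793] toolx [ 0.987 -0.159 -0.01 ] toolz [-0.009  0.005 -1.   ] F [-1.3 -0.3 -1.7] T [-0.14  0.05  0.03] op 0.0075
shift [ 0.041 -0.016 -0.683] turn [-0.011 -0.018  0.003]
[206, 206, 207, 207, 207, 207, 207, 207, 207, 207, 207, 207, 207, 207, 208, 207, 207, 207, 207, 208]
```

Request:
move_arm([
  {"dx": 0.02, "dy": -0.01, "dz": 0, "wx": -0.01, "wy": -0.01, "wz": 0, "gripper": 0},
  {"dx": 0, "dy": 0, "dz": 0, "wx": 0, "wy": 0, "wz": 0, "gripper": 0},
  {"dx": 0, "dy": 0, "dz": 0, "wx": 0, "wy": 0, "wz": 0, "gripper": 0},
  {"dx": 0, "dy": 0, "dz": 0, "wx": 0, "wy": 0, "wz": 0, "gripper": 0},
  {"dx": 0, "dy": 0, "dz": 0, "wx": 0, "wy": 0, "wz": 0, "gripper": 0},
])

```text
time_s: 21.5
eef_pos: [0.5154, -0.2546, 0.1855]
orientation: [3.127, -0.251, 0.01]
contact_force: [0.2, -0.1, -2.0]
opening: 0.0076
```

```bash
python3 - <<'E'
from h import *
need([.5136,-.2528,.111],0,-.158)
E
```

```text
t 21.5 pos [ 0.5154 -0.2546  0.1855] toolx [ 0.987 -0.16   0.007] toolz [ 0.006 -0.005 -1.   ] F [ 0.2 -0.1 -2. ] T [-0.09  0.08  0.02] op 0.0076
shift [-0.018  0.018 -0.745] turn [0.01  0.012 0.004]
```

Request:
move_arm([
  {"dx": -0.018, "dy": 0.018, "dz": -0.05, "wx": 0.01, "wy": 0.01, "wz": 0, "gripper": 0},
  {"dx": 0, "dy": 0, "dz": -0.1, "wx": 0, "wy": 0, "wz": 0, "gripper": 0},
  {"dx": 0, "dy": 0, "dz": -0.1, "wx": 0, "wy": 0, "wz": 0, "gripper": 0},
  {"dx": 0, "dy": 0, "dz": -0.1, "wx": 0, "wy": 0, "wz": 0, "gripper": 0},
  {"dx": 0, "dy": 0, "dz": -0.05, "wx": 0, "wy": 0, "wz": 0, "gripper": 0},
])

```text
time_s: 22.0
eef_pos: [0.5121, -0.2521, 0.1424]
orientation: [-3.13, 0.251, 0.005]
contact_force: [-0.1, -0.0, -1.5]
opening: 0.0078
```

```bash
python3 - <<'E'
from h import *
need([.5136,-.2528,.111],0,-.158)
E
```

```text
t 22.0 pos [ 0.5121 -0.2521  0.1424] toolx [ 0.987 -0.16  -0.003] toolz [-0.003  0.002 -1.   ] F [-0.1 -0.  -1.5] T [-0.12  0.03  0.01] op 0.0078
shift [ 0.015 -0.007 -0.314] turn [-0.004 -0.005  0.004]
```

Bottom edge is inside the slot with no contact. Continue to the floor slowly.

Request:
move_arm([
  {"dx": 0, "dy": 0, "dz": -0.06, "wx": 0, "wy": 0, "wz": 0, "gripper": 0},
  {"dx": 0, "dy": 0, "dz": -0.08, "wx": 0, "wy": 0, "wz": 0, "gripper": 0},
  {"dx": 0, "dy": 0, "dz": -0.08, "wx": 0, "wy": 0, "wz": 0, "gripper": 0},
  {"dx": 0, "dy": 0, "dz": -0.06, "wx": 0, "wy": 0, "wz": 0, "gripper": 0},
  {"dx": 0, "dy": 0, "dz": 0, "wx": 0, "wy": 0, "wz": 0, "gripper": 0},
])

```text
time_s: 22.5
eef_pos: [0.5124, -0.2523, 0.1153]
orientation: [-3.13, 0.251, 0.003]
contact_force: [-0.1, 0.1, -1.2]
opening: 0.0075
```

Request:
move_arm([
  {"dx": 0, "dy": 0, "dz": -0.03, "wx": 0, "wy": 0, "wz": 0, "gripper": 0},
  {"dx": 0, "dy": 0, "dz": -0.03, "wx": 0, "wy": 0, "wz": 0, "gripper": 0},
  {"dx": 0, "dy": 0, "dz": -0.02, "wx": 0, "wy": 0, "wz": 0, "gripper": 0},
  {"dx": 0, "dy": 0, "dz": 0, "wx": 0, "wy": 0, "wz": 0, "gripper": 0},
  {"dx": 0, "dy": 0, "dz": 0, "wx": 0, "wy": 0, "wz": 0, "gripper": 0},
])

```text
time_s: 23.0
eef_pos: [0.5144, -0.2531, 0.1112]
orientation: [3.131, -0.251, 0.004]
contact_force: [-1.9, 1.2, 9.6]
opening: 0.0077
```

```bash
python3 - <<'E'
from h import *
need([.5136,-.2528,.111],0,-.158)
E
```

```text
t 23.0 pos [ 0.5144 -0.2531  0.1112] toolx [ 0.987 -0.16   0.002] toolz [ 0.002 -0.001 -1.   ] F [-1.9  1.2  9.6] T [ 0.24  0.69 -0.01] op 0.0077
shift [-0.008  0.003 -0.002] turn [0.001 0.005 0.005]
```

Seated (9.6 N at expected height). Release and return to look at plate b's tab.

Request:
move_arm([
  {"dx": 0, "dy": 0, "dz": 0, "wx": 0, "wy": 0, "wz": 0, "gripper": 0.28},
  {"dx": 0, "dy": 0, "dz": 0, "wx": 0, "wy": 0, "wz": 0, "gripper": 0.28},
  {"dx": 0, "dy": 0, "dz": 0.05, "wx": 0, "wy": 0, "wz": 0, "gripper": 0.28},
  {"dx": 0, "dy": 0, "dz": 0.2, "wx": 0, "wy": 0, "wz": 0, "gripper": 0.28},
  {"dx": 0, "dy": 0, "dz": 0.4, "wx": 0, "wy": 0, "wz": 0, "gripper": 0.28},
])

```text
time_s: 23.5
eef_pos: [0.5105, -0.2512, 0.1706]
orientation: [-3.128, 0.251, 0.012]
contact_force: [-0.2, -0.0, 0.3]
opening: 0.0247
```

Request:
move_arm([
  {"dx": 0, "dy": 0, "dz": 0.4, "wx": 0, "wy": 0, "wz": 0, "gripper": 0.2},
  {"dx": 0.03, "dy": 0.4, "dz": 0.3, "wx": 0, "wy": 0, "wz": 0.05, "gripper": 0.2},
  {"dx": 0.05, "dy": 0.49, "dz": 0, "wx": 0, "wy": 0, "wz": 0.05, "gripper": 0.2},
  {"dx": 0.05, "dy": 0.49, "dz": 0, "wx": 0, "wy": 0, "wz": 0.05, "gripper": 0.2},
  {"dx": 0.05, "dy": 0.49, "dz": 0, "wx": 0, "wy": 0, "wz": 0.05, "gripper": 0.2},
])

```text
time_s: 24.0
eef_pos: [0.5313, -0.0643, 0.2445]
orientation: [-3.14, 0.095, -0.002]
contact_force: [-0.2, 0.7, -0.6]
opening: 0.0174
```

Request:
move_arm([
  {"dx": 0.05, "dy": 0.49, "dz": 0, "wx": 0, "wy": 0, "wz": 0.05, "gripper": 0.2},
  {"dx": 0.05, "dy": 0.49, "dz": 0, "wx": 0, "wy": 0, "wz": 0.05, "gripper": 0.2},
  {"dx": 0.05, "dy": 0.49, "dz": 0, "wx": 0, "wy": 0, "wz": 0.05, "gripper": 0.2},
  {"dx": 0.06, "dy": 0.49, "dz": 0, "wx": 0, "wy": 0, "wz": 0.05, "gripper": 0.2},
  {"dx": 0, "dy": 0.08, "dz": 0, "wx": 0, "wy": 0, "wz": 0, "gripper": 0.2},
])

```text
time_s: 24.5
eef_pos: [0.5522, 0.143, 0.2437]
orientation: [-3.138, -0.07, -0.0]
contact_force: [-0.6, -0.2, 0.1]
opening: 0.0178
```

Request:
move_arm([
  {"dx": 0, "dy": 0, "dz": 0, "wx": 0, "wy": 0, "wz": 0, "gripper": 0.2},
  {"dx": 0, "dy": 0, "dz": 0, "wx": 0, "wy": 0, "wz": 0, "gripper": 0.2},
  {"dx": 0, "dy": 0, "dz": 0, "wx": 0, "wy": 0, "wz": 0, "gripper": 0.2},
  {"dx": 0, "dy": 0, "dz": 0, "wx": 0, "wy": 0, "wz": 0, "gripper": 0.2},
  {"dx": 0, "dy": 0, "dz": 0, "wx": 0, "wy": 0, "wz": 0, "gripper": 0.2},
])

```text
time_s: 25.0
eef_pos: [0.5523, 0.137, 0.2437]
orientation: [-3.141, -0.059, 0.0]
contact_force: [-0.6, 0.4, 0.5]
opening: 0.0179
```

```bash
python3 - <<'E'
from h import *
st(); m,im=wshot("w12"); cv2.imwrite("pics/t5.png",r.grab_frame("top")[:,:,::-1])
o=(.6232,.2248); yaw=.045
A=rect(cv2.imread("pics/w8.png"),lm("w8"),o,yaw,z=.1435,s=4,w=40,h=40); B=rect(im,m,o,yaw,z=.1435,s=4,w=40,h=40)
T=A[4*20:4*60,4*18:4*50]; res=cv2.matchTemplate(B,T,cv2.TM_CCOEFF_NORMED); _,v,_,l=cv2.minMaxLoc(res); print("tab b shift mm",v,(l[0]-72)/4,-(l[1]-80)/4)
print([(round(float(d["conf"]),2),np.round(d["extent"]).tolist()) for d in r.search_frame("wrist","plain_a")][:4],[(round(float(d["conf"]),2),np.round(d["extent"]).tolist()) for d in r.search_frame("wrist","plate_b")][:5])
print("expected b tab px",proj(m,[.6232,.2248,.1435]))
E
```

```text
t 25.0 pos [0.5523 0.137  0.2437] toolx [ 0.999  0.038 -0.   ] toolz [-0.  0. -1.] F [-0.6  0.4  0.5] T [-0.06  0.05  0.02] op 0.0179
tab b shift mm 0.9953906536102295 0.0 0.0
[(0.86, [346.0, 42.0, 388.0, 258.0]), (0.82, [382.0, 41.0, 399.0, 260.0])] [(0.84, [292.0, 399.0, 308.0, 439.0]), (0.7, [310.0, 402.0, 326.0, 437.0]), (0.65, [390.0, 34.0, 439.0, 254.0]), (0.62, [45.0, 87.0, 202.0, 264.0]), (0.57, [499.0, 0.0, 640.0, 175.0])]
expected b tab px [431.44395292 119.79644427]
```

Plate b's tab is unmoved (match 0.995, zero shift). Approach from above.

Request:
move_arm([
  {"dx": 0.2, "dy": 0.25, "dz": 0, "wx": 0, "wy": 0.15, "wz": 0, "gripper": 0.24},
  {"dx": 0.2, "dy": 0.25, "dz": 0, "wx": 0, "wy": 0.15, "wz": 0.014, "gripper": 0.24},
  {"dx": 0.2, "dy": 0.25, "dz": -0.15, "wx": 0, "wy": 0.12, "wz": 0, "gripper": 0.24},
  {"dx": 0.18, "dy": 0.13, "dz": -0.3, "wx": 0, "wy": 0, "wz": 0, "gripper": 0.24},
  {"dx": 0, "dy": 0, "dz": -0.23, "wx": 0, "wy": 0, "wz": 0, "gripper": 0.24},
])

```text
time_s: 25.7
eef_pos: [0.6323, 0.228, 0.1733]
orientation: [-3.119, -0.075, 0.328]
contact_force: [0.4, 0.1, 0.0]
opening: 0.0212
```

Request:
move_arm([
  {"dx": 0, "dy": 0, "dz": 0, "wx": 0, "wy": 0, "wz": 0, "gripper": 0.24},
  {"dx": 0, "dy": 0, "dz": 0, "wx": 0, "wy": 0, "wz": 0, "gripper": 0.24},
  {"dx": 0, "dy": 0, "dz": 0, "wx": 0, "wy": 0, "wz": 0, "gripper": 0.24},
  {"dx": 0, "dy": 0, "dz": 0, "wx": 0, "wy": 0, "wz": 0, "gripper": 0.24},
  {"dx": 0, "dy": 0, "dz": 0, "wx": 0, "wy": 0, "wz": 0, "gripper": 0.24},
])

```text
time_s: 26.2
eef_pos: [0.6309, 0.2263, 0.1776]
orientation: [-3.119, -0.073, 0.324]
contact_force: [0.4, 0.5, 0.4]
opening: 0.021
```

```bash
python3 - <<'E'
from h import *
need([.6153,.2248,.1063],.21,.045)
E
```

```text
t 26.2 pos [0.6309 0.2263 0.1776] toolx [ 0.978  0.047 -0.205] toolz [-0.206  0.001 -0.979] F [0.4 0.5 0.4] T [-0.07 -0.06  0.01] op 0.021
shift [-0.156 -0.015 -0.713] turn [-0.021  0.005 -0.001]
```

Request:
move_arm([
  {"dx": -0.02, "dy": -0.015, "dz": -0.1, "wx": -0.02, "wy": 0.005, "wz": 0, "gripper": 0.24},
  {"dx": -0.022, "dy": 0, "dz": -0.1, "wx": 0, "wy": 0, "wz": 0, "gripper": 0.24},
  {"dx": -0.022, "dy": 0, "dz": -0.1, "wx": 0, "wy": 0, "wz": 0, "gripper": 0.24},
  {"dx": -0.022, "dy": 0, "dz": -0.1, "wx": 0, "wy": 0, "wz": 0, "gripper": 0.24},
  {"dx": -0.022, "dy": 0, "dz": -0.1, "wx": 0, "wy": 0, "wz": 0, "gripper": 0.24},
])

```text
time_s: 26.7
eef_pos: [0.6187, 0.2247, 0.124]
orientation: [3.117, 0.071, -0.335]
contact_force: [-0.5, -0.0, -0.3]
opening: 0.0213
```

Request:
move_arm([
  {"dx": -0.022, "dy": 0, "dz": -0.1, "wx": 0, "wy": 0, "wz": 0, "gripper": 0.24},
  {"dx": -0.015, "dy": 0, "dz": -0.06, "wx": 0, "wy": 0, "wz": 0, "gripper": 0.24},
  {"dx": -0.01, "dy": 0, "dz": -0.04, "wx": 0, "wy": 0, "wz": 0, "gripper": 0.24},
  {"dx": 0, "dy": 0, "dz": 0, "wx": 0, "wy": 0, "wz": 0, "gripper": 0.24},
  {"dx": 0, "dy": 0, "dz": 0, "wx": 0, "wy": 0, "wz": 0, "gripper": 0.24},
])

```text
time_s: 27.2
eef_pos: [0.615, 0.2249, 0.1059]
orientation: [3.118, 0.071, -0.332]
contact_force: [0.6, -0.4, -0.3]
opening: 0.0214
```

```bash
python3 - <<'E'
from h import *
need([.6153,.2248,.1063],.21,.045)
E
```

```text
t 27.2 pos [0.615  0.2249 0.1059] toolx [ 0.977  0.045 -0.211] toolz [-0.21  -0.01  -0.978] F [ 0.6 -0.4 -0.3] T [-0.07 -0.    0.02] op 0.0214
shift [ 0.003 -0.001  0.004] turn [ 0.001 -0.005 -0.002]
```

Request:
move_arm([
  {"dx": 0, "dy": 0, "dz": 0, "wx": 0, "wy": 0, "wz": 0, "gripper": 0.0},
  {"dx": 0, "dy": 0, "dz": 0, "wx": 0, "wy": 0, "wz": 0, "gripper": 0.0},
  {"dx": 0, "dy": 0, "dz": 0, "wx": 0, "wy": 0, "wz": 0, "gripper": 0.0},
  {"dx": 0, "dy": 0, "dz": 0, "wx": 0, "wy": 0, "wz": 0, "gripper": 0.0},
  {"dx": 0, "dy": 0, "dz": 0, "wx": 0, "wy": 0, "wz": 0, "gripper": 0.0},
], grip_force=50)

```text
time_s: 27.7
eef_pos: [0.6149, 0.2249, 0.1063]
orientation: [3.118, 0.071, -0.332]
contact_force: [-0.5, -1.1, 4.4]
opening: 0.0077
```

Request:
move_arm([
  {"dx": 0.01, "dy": 0, "dz": 0.04, "wx": 0, "wy": 0, "wz": 0, "gripper": 0},
  {"dx": 0.01, "dy": 0, "dz": 0.06, "wx": 0, "wy": 0, "wz": 0, "gripper": 0},
  {"dx": 0.02, "dy": 0, "dz": 0.1, "wx": 0, "wy": 0, "wz": 0, "gripper": 0},
  {"dx": 0.022, "dy": 0, "dz": 0.1, "wx": 0, "wy": 0, "wz": 0, "gripper": 0},
  {"dx": 0.022, "dy": 0, "dz": 0.1, "wx": 0, "wy": 0, "wz": 0, "gripper": 0},
])

```text
time_s: 28.2
eef_pos: [0.6236, 0.2248, 0.1468]
orientation: [3.118, 0.071, -0.332]
contact_force: [-0.0, -0.7, -1.2]
opening: 0.0076
```

Request:
move_arm([
  {"dx": 0.025, "dy": 0, "dz": 0.12, "wx": 0, "wy": 0, "wz": 0, "gripper": 0},
  {"dx": 0.025, "dy": 0, "dz": 0.12, "wx": 0, "wy": 0, "wz": 0, "gripper": 0},
  {"dx": 0.025, "dy": 0, "dz": 0.12, "wx": 0, "wy": 0, "wz": 0, "gripper": 0},
  {"dx": 0.025, "dy": 0, "dz": 0.12, "wx": 0, "wy": 0, "wz": 0, "gripper": 0},
  {"dx": 0.025, "dy": 0, "dz": 0.12, "wx": 0, "wy": 0, "wz": 0, "gripper": 0},
])

```text
time_s: 28.7
eef_pos: [0.6358, 0.2248, 0.2068]
orientation: [3.118, 0.071, -0.333]
contact_force: [-0.4, 0.6, -1.5]
opening: 0.0075
```

Request:
move_arm([
  {"dx": 0.03, "dy": 0, "dz": 0.15, "wx": 0, "wy": 0, "wz": 0, "gripper": 0},
  {"dx": 0.03, "dy": 0, "dz": 0.2, "wx": 0, "wy": 0, "wz": 0, "gripper": 0},
  {"dx": 0.0, "dy": 0, "dz": 0.25, "wx": 0, "wy": 0, "wz": 0, "gripper": 0},
  {"dx": 0, "dy": 0, "dz": 0.1, "wx": 0, "wy": -0.03, "wz": 0, "gripper": 0},
  {"dx": 0, "dy": 0, "dz": 0, "wx": 0, "wy": 0, "wz": 0, "gripper": 0},
])

```text
time_s: 29.2
eef_pos: [0.6426, 0.2252, 0.2786]
orientation: [3.122, 0.072, -0.302]
contact_force: [0.5, -0.2, -0.8]
opening: 0.0077
```

```bash
python3 - <<'E'
from h import *
st(); m,im,ys,P,prof=plate_end("w13",.011)
g=im.mean(2); print([ (round(float(y)*1000),round(v)) for y,v,p in zip(ys,prof,P) if p[1]>=0 and y>.05])
print(g[100,300:350:2].round().astype(int).tolist(),g[180,300:350:2].round().astype(int).tolist())
for th in("plain_a","plate_b"): print([(round(float(d["conf"]),2),np.round(d["extent"]).tolist()) for d in r.search_frame("wrist",th)][:5])
E
```

```text
t 29.2 pos [0.6426 0.2252 0.2786] toolx [ 0.98   0.045 -0.191] toolz [-0.191 -0.009 -0.981] F [ 0.5 -0.2 -0.8] T [-0.01 -0.08  0.01] op 0.0077
[(0.04, 215, 323, 212), (0.046, 203, 323, 212), (0.052, 190, 323, 212), (0.058, 177, 323, 212), (0.064, 164, 323, 132), (0.07, 151, 323, 178), (0.076, 137, 323, 68), (0.082, 123, 323, 73), (0.088, 109, 323, 200), (0.094, 94, 323, 202), (0.1, 79, 323, 206), (0.106, 63, 323, 203), (0.112, 48, 323, 202), (0.118, 31, 323, 203), (0.124, 14, 323, 202), (0.13, -3, 323, -1), (0.136, -21, 323, -1), (0.142, -39, 323, -1), (0.148, -58, 323, -1), (0.154, -77, 323, -1), (0.16, -97, 323, -1), (0.166, -117, 322, -1), (0.172, -138, 322, -1), (0.178, -160, 322, -1), (0.184, -183, 322, -1), (0.19, -206, 322, -1), (0.196, -230, 322, -1)]
[(50, 212), (51, 212), (52, 212), (53, 212), (54, 212), (55, 212), (56, 212), (57, 212), (58, 212), (59, 212), (60, 212), (61, 212), (62, 212), (63, 212), (64, 132), (65, 124), (66, 125), (67, 125), (68, 125), (69, 124), (70, 178), (71, 122), (72, 120), (73, 66), (74, 67), (75, 68), (76, 68), (77, 69), (78, 70), (79, 71), (80, 7
[... 331 characters left out ...]
, 201), (111, 202), (112, 202), (113, 202), (114, 203), (115, 202), (116, 202), (117, 200), (118, 203), (119, 204), (120, 206), (121, 205), (122, 205), (123, 203), (124, 202), (125, 202), (126, 203), (127, 201), (128, 203), (129, 204)]
[204, 206, 206, 203, 201, 199, 199, 199, 200, 204, 204, 203, 202, 201, 202, 200, 197, 199, 200, 200, 201, 202, 202, 202, 205] [60, 60, 59, 60, 59, 109, 136, 133, 192, 213, 212, 212, 212, 212, 212, 212, 171, 126, 76, 81, 82, 83, 84, 83, 83]
[(0.88, [313.0, 149.0, 324.0, 284.0]), (0.66, [321.0, 147.0, 336.0, 244.0])]
[(0.84, [12.0, 0.0, 140.0, 106.0]), (0.82, [315.0, 152.0, 336.0, 438.0]), (0.68, [95.0, 160.0, 200.0, 290.0]), (0.62, [442.0, 52.0, 614.0, 246.0])]
```

Plate b held; its +y end is at +63.5 mm in the tool frame (64 expected). Both plains are still detected in the stack. Transfer to above slot 0.

Request:
move_arm([
  {"dx": -0.14, "dy": -0.2, "dz": 0, "wx": 0, "wy": -0.04, "wz": -0.04, "gripper": 0},
  {"dx": -0.14, "dy": -0.4, "dz": 0, "wx": 0, "wy": -0.04, "wz": -0.04, "gripper": 0},
  {"dx": -0.14, "dy": -0.4, "dz": 0, "wx": 0, "wy": -0.04, "wz": -0.04, "gripper": 0},
  {"dx": -0.14, "dy": -0.4, "dz": 0, "wx": 0, "wy": -0.04, "wz": -0.04, "gripper": 0},
  {"dx": -0.14, "dy": -0.4, "dz": 0, "wx": 0, "wy": -0.04, "wz": -0.04, "gripper": 0},
])

```text
time_s: 29.85
eef_pos: [0.5699, 0.0434, 0.2736]
orientation: [-3.135, 0.086, 0.157]
contact_force: [0.0, -0.8, -1.8]
opening: 0.0073
```

Request:
move_arm([
  {"dx": -0.14, "dy": -0.4, "dz": 0, "wx": 0, "wy": -0.04, "wz": -0.04, "gripper": 0},
  {"dx": -0.14, "dy": -0.45, "dz": 0, "wx": 0, "wy": -0.04, "wz": -0.04, "gripper": 0},
  {"dx": -0.14, "dy": -0.45, "dz": 0, "wx": 0, "wy": -0.04, "wz": -0.04, "gripper": 0},
  {"dx": -0.14, "dy": -0.45, "dz": 0, "wx": 0, "wy": -0.04, "wz": -0.04, "gripper": 0},
  {"dx": -0.14, "dy": -0.4, "dz": 0, "wx": 0, "wy": -0.03, "wz": -0.04, "gripper": 0},
])

```text
time_s: 30.35
eef_pos: [0.4997, -0.1717, 0.2739]
orientation: [-3.122, 0.243, 0.007]
contact_force: [0.3, -0.2, -0.4]
opening: 0.0075
```

Request:
move_arm([
  {"dx": 0, "dy": 0, "dz": 0, "wx": 0, "wy": 0, "wz": 0, "gripper": 0},
  {"dx": 0, "dy": 0, "dz": 0, "wx": 0, "wy": 0, "wz": 0, "gripper": 0},
  {"dx": 0, "dy": 0, "dz": 0, "wx": 0, "wy": 0, "wz": 0, "gripper": 0},
  {"dx": 0, "dy": 0, "dz": 0, "wx": 0, "wy": 0, "wz": 0, "gripper": 0},
  {"dx": 0, "dy": 0, "dz": 0, "wx": 0, "wy": 0, "wz": 0, "gripper": 0},
])

```text
time_s: 30.85
eef_pos: [0.502, -0.169, 0.2753]
orientation: [-3.123, 0.238, 0.005]
contact_force: [-1.0, 0.3, -0.8]
opening: 0.0075
```

```bash
python3 - <<'E'
from h import *
need([.5024,-.170,.25],0,-.158)
m,im=wshot("w14"); o=(.5338,-.2018);y=-.158
g=rect(im,m,o,y,s=3,w=85,h=110)
for x in(-36,-12,12,36):
    for d in(-6,6):
        for t in (0,330,560): cv2.line(g,((x+d+85)*3,t),((x+d+85)*3,t+20),(0,0,255),1)
for yy in (102,94): cv2.line(g,(0,(110-yy)*3),(90,(110-yy)*3),(0,0,255),1)
c=np.zeros((600,800,3),np.uint8); c[:,:510]=g[:600]; c[:218,510:]=cv2.resize(im,(290,218)); cv2.imwrite("pics/c14.png",c)
G=rect(im,m,o,y,s=3,w=85,h=110).mean(2)
for yy in (85,60,30): print(yy,"from x=20:",[int(v) for v in G[int((110-yy)*3),315:480:3]])
print("x=45 col rows y108..80",[int(v) for v in G[0:100:3,(45+85)*3]])
# same for w10 with the corrected pose, for comparison
H=rect(cv2.imread("pics/w10.png"),lm("w10"),o,y,s=3,w=85,h=110).mean(2)
for yy in (85,60,30): print(yy,"w10 x=20:",[int(v) for v in H[int((110-yy)*3),315:480:3]])
print("x=45 w10",[int(v) for v in H[0:100:3,(45+85)*3]])
E
```

```text
t 30.85 pos [ 0.502  -0.169   0.2753] toolx [ 0.988 -0.151 -0.004] toolz [-0.003  0.01  -1.   ] F [-1.   0.3 -0.8] T [-0.01  0.06  0.05] op 0.0075
shift [ 0.004 -0.01  -0.253] turn [-0.019 -0.005 -0.012]
85 from x=20: [195, 194, 195, 195, 194, 179, 135, 96, 95, 103, 113, 117, 108, 91, 78, 70, 66, 68, 68, 68, 67, 89, 105, 104, 103, 103, 103, 103, 103, 102, 102, 102, 104, 110, 116, 121, 126, 126, 126, 126, 126, 126, 126, 126, 126, 126, 126, 126, 126, 126, 126, 123, 157, 183, 186]
60 from x=20: [187, 187, 187, 187, 190, 170, 117, 94, 95, 102, 110, 114, 113, 98, 72, 64, 62, 61, 62, 60, 65, 79, 91, 93, 92, 93, 93, 92, 93, 94, 95, 95, 97, 105, 112, 113, 113, 113, 113, 113, 114, 114, 114, 114, 114, 114, 114, 114, 114, 114, 114, 114, 138, 164, 173]
30 from x=20: [186, 186, 186, 187, 187, 177, 144, 86, 91, 101, 110, 107, 92, 78, 70, 64, 59, 59, 58, 58, 63, 75, 87, 91, 91, 91, 91, 91, 92, 93, 94, 93, 95, 103, 111, 111, 111, 111, 111, 111, 111, 111, 111, 111, 112, 112, 112, 112, 112, 112, 110, 110, 126, 155, 166]
x=45 col rows y108..80 [183, 182, 181, 181, 182, 184, 185, 188, 151, 91, 100, 132,
[... 381 characters left out ...]
4]
60 w10 x=20: [195, 179, 128, 95, 96, 98, 99, 99, 100, 108, 116, 120, 120, 119, 109, 90, 79, 71, 64, 65, 64, 77, 92, 96, 96, 96, 96, 96, 97, 99, 99, 98, 102, 111, 119, 120, 119, 123, 130, 133, 132, 132, 131, 131, 131, 131, 132, 132, 132, 132, 132, 132, 131, 125, 137]
30 w10 x=20: [193, 181, 137, 84, 95, 97, 97, 97, 97, 102, 111, 117, 117, 117, 118, 111, 87, 66, 62, 62, 64, 74, 89, 95, 95, 95, 96, 95, 96, 98, 97, 97, 99, 106, 115, 118, 118, 118, 120, 121, 121, 119, 118, 118, 118, 118, 118, 120, 123, 127, 129, 130, 130, 126, 146]
x=45 w10 [182, 181, 183, 185, 186, 187, 189, 190, 181, 128, 126, 125, 124, 124, 124, 116, 89, 91, 100, 100, 100, 99, 99, 98, 99, 99, 98, 98, 98, 98, 98, 98, 98, 98]
```

Rack unchanged: the slot-3 wall edge and end bar are within 1 mm of where they were for plate d. Descend into slot 0.

Request:
move_arm([
  {"dx": 0.004, "dy": -0.01, "dz": -0.1, "wx": -0.02, "wy": -0.005, "wz": -0.012, "gripper": 0},
  {"dx": 0, "dy": 0, "dz": -0.25, "wx": 0, "wy": 0, "wz": 0, "gripper": 0},
  {"dx": 0, "dy": 0, "dz": -0.25, "wx": 0, "wy": 0, "wz": 0, "gripper": 0},
  {"dx": 0, "dy": 0, "dz": -0.25, "wx": 0, "wy": 0, "wz": 0, "gripper": 0},
  {"dx": 0, "dy": 0, "dz": 0, "wx": 0, "wy": 0, "wz": 0, "gripper": 0},
])

```text
time_s: 31.4
eef_pos: [0.499, -0.1696, 0.1858]
orientation: [-3.13, 0.25, 0.012]
contact_force: [0.2, -0.5, -2.2]
opening: 0.0077
```

Request:
move_arm([
  {"dx": 0, "dy": 0, "dz": 0, "wx": 0, "wy": 0, "wz": 0, "gripper": 0},
  {"dx": 0, "dy": 0, "dz": 0, "wx": 0, "wy": 0, "wz": 0, "gripper": 0},
  {"dx": 0, "dy": 0, "dz": 0, "wx": 0, "wy": 0, "wz": 0, "gripper": 0},
  {"dx": 0, "dy": 0, "dz": 0, "wx": 0, "wy": 0, "wz": 0, "gripper": 0},
  {"dx": 0, "dy": 0, "dz": 0, "wx": 0, "wy": 0, "wz": 0, "gripper": 0},
])

```text
time_s: 31.9
eef_pos: [0.5025, -0.1714, 0.1915]
orientation: [3.13, -0.251, 0.003]
contact_force: [0.3, 0.8, -0.5]
opening: 0.0076
```

```bash
python3 - <<'E'
from h import *
need([.5024,-.170,.112],0,-.158)
E
```

```text
t 31.9 pos [ 0.5025 -0.1714  0.1915] toolx [ 0.987 -0.159  0.002] toolz [ 0.002 -0.001 -1.   ] F [ 0.3  0.8 -0.5] T [-0.04  0.07 -0.02] op 0.0076
shift [-0.001  0.014 -0.795] turn [0.002 0.004 0.004]
```

Request:
move_arm([
  {"dx": 0, "dy": 0.014, "dz": -0.06, "wx": 0, "wy": 0, "wz": 0, "gripper": 0},
  {"dx": 0, "dy": 0, "dz": -0.12, "wx": 0, "wy": 0, "wz": 0, "gripper": 0},
  {"dx": 0, "dy": 0, "dz": -0.12, "wx": 0, "wy": 0, "wz": 0, "gripper": 0},
  {"dx": 0, "dy": 0, "dz": -0.1, "wx": 0, "wy": 0, "wz": 0, "gripper": 0},
  {"dx": 0, "dy": 0, "dz": -0.06, "wx": 0, "wy": 0, "wz": 0, "gripper": 0},
])

```text
time_s: 32.4
eef_pos: [0.5009, -0.1694, 0.1424]
orientation: [-3.131, 0.251, 0.004]
contact_force: [0.2, -0.1, -2.1]
opening: 0.0076
```

```bash
python3 - <<'E'
from h import *
need([.5024,-.170,.112],0,-.158)
E
```

```text
t 32.4 pos [ 0.5009 -0.1694  0.1424] toolx [ 0.987 -0.159 -0.002] toolz [-0.002  0.    -1.   ] F [ 0.2 -0.1 -2.1] T [-0.02  0.02  0.01] op 0.0076
shift [ 0.015 -0.006 -0.304] turn [-0.001 -0.005  0.004]
```

Request:
move_arm([
  {"dx": 0, "dy": 0, "dz": -0.06, "wx": 0, "wy": 0, "wz": 0, "gripper": 0},
  {"dx": 0, "dy": 0, "dz": -0.08, "wx": 0, "wy": 0, "wz": 0, "gripper": 0},
  {"dx": 0, "dy": 0, "dz": -0.08, "wx": 0, "wy": 0, "wz": 0, "gripper": 0},
  {"dx": 0, "dy": 0, "dz": -0.05, "wx": 0, "wy": 0, "wz": 0, "gripper": 0},
  {"dx": 0, "dy": 0, "dz": 0, "wx": 0, "wy": 0, "wz": 0, "gripper": 0},
])

```text
time_s: 32.9
eef_pos: [0.5014, -0.1696, 0.1166]
orientation: [3.131, -0.251, -0.002]
contact_force: [0.5, 0.2, -1.2]
opening: 0.0076
```

Request:
move_arm([
  {"dx": 0, "dy": 0, "dz": -0.03, "wx": 0, "wy": 0, "wz": 0, "gripper": 0},
  {"dx": 0, "dy": 0, "dz": -0.03, "wx": 0, "wy": 0, "wz": 0, "gripper": 0},
  {"dx": 0, "dy": 0, "dz": -0.02, "wx": 0, "wy": 0, "wz": 0, "gripper": 0},
  {"dx": 0, "dy": 0, "dz": 0, "wx": 0, "wy": 0, "wz": 0, "gripper": 0},
  {"dx": 0, "dy": 0, "dz": 0, "wx": 0, "wy": 0, "wz": 0, "gripper": 0},
])

```text
time_s: 33.4
eef_pos: [0.5033, -0.1701, 0.1119]
orientation: [3.13, -0.251, 0.005]
contact_force: [-2.6, 0.1, 8.6]
opening: 0.0074
```

```bash
python3 - <<'E'
from h import *
need([.5024,-.170,.112],0,-.158)
E
```

```text
t 33.4 pos [ 0.5033 -0.1701  0.1119] toolx [ 0.987 -0.159  0.003] toolz [ 0.003 -0.001 -1.   ] F [-2.6  0.1  8.6] T [0.23 0.69 0.07] op 0.0074
shift [-0.009  0.001  0.001] turn [0.003 0.006 0.004]
```

Seated (8.6 N at the predicted height). Release, rise, and look at rack, lever and stack.

Request:
move_arm([
  {"dx": 0, "dy": 0, "dz": 0, "wx": 0, "wy": 0, "wz": 0, "gripper": 0.28},
  {"dx": 0, "dy": 0, "dz": 0, "wx": 0, "wy": 0, "wz": 0, "gripper": 0.28},
  {"dx": 0, "dy": 0, "dz": 0.05, "wx": 0, "wy": 0, "wz": 0, "gripper": 0.28},
  {"dx": 0, "dy": 0, "dz": 0.2, "wx": 0, "wy": 0, "wz": 0, "gripper": 0.28},
  {"dx": 0, "dy": 0, "dz": 0.4, "wx": 0, "wy": 0, "wz": 0, "gripper": 0.28},
])

```text
time_s: 33.9
eef_pos: [0.4992, -0.1688, 0.1718]
orientation: [-3.13, 0.251, 0.011]
contact_force: [-0.6, -0.4, 0.2]
opening: 0.0247
```

Request:
move_arm([
  {"dx": -0.1, "dy": -0.1, "dz": 0.45, "wx": 0, "wy": 0, "wz": 0, "gripper": 0.0},
  {"dx": -0.2, "dy": -0.4, "dz": 0.25, "wx": 0, "wy": 0, "wz": 0, "gripper": 0.0},
  {"dx": -0.2, "dy": -0.45, "dz": 0.25, "wx": 0, "wy": 0, "wz": 0, "gripper": 0.0},
  {"dx": 0, "dy": -0.45, "dz": 0.2, "wx": 0, "wy": 0, "wz": 0, "gripper": 0.0},
  {"dx": 0, "dy": 0, "dz": 0, "wx": 0, "wy": 0, "wz": 0, "gripper": 0.0},
])

```text
time_s: 34.4
eef_pos: [0.4551, -0.3101, 0.2908]
orientation: [3.125, -0.258, 0.01]
contact_force: [0.7, 0.3, 0.7]
opening: 0.0003
```

```bash
python3 - <<'E'
from h import *
st(); m,im=wshot("w15"); top=r.grab_frame("top")[:,:,::-1]; cv2.imwrite("pics/t6.png",top); sc=r.grab_frame("scene")[:,:,::-1]; cv2.imwrite("pics/s6.png",sc)
c=np.zeros((600,800,3),np.uint8); c[:345,:460]=cv2.resize(im[:390,100:620],(460,345)); c[:255,460:]=cv2.resize(top[180:295,190:343],(340,255),interpolation=cv2.INTER_CUBIC)
c[345:600,:400]=cv2.resize(sc[210:338,180:381],(400,255),interpolation=cv2.INTER_CUBIC); c[345:600,400:]=cv2.resize(sc[195:300,300:465],(400,255),interpolation=cv2.INTER_CUBIC)
cv2.imwrite("pics/c15.png",c)
E
```

```text
t 34.4 pos [ 0.4551 -0.3101  0.2908] toolx [ 0.986 -0.164  0.007] toolz [ 0.006 -0.007 -1.   ] F [0.7 0.3 0.7] T [-0.04  0.05 -0.02] op 0.0003
```

View pics/c15.png

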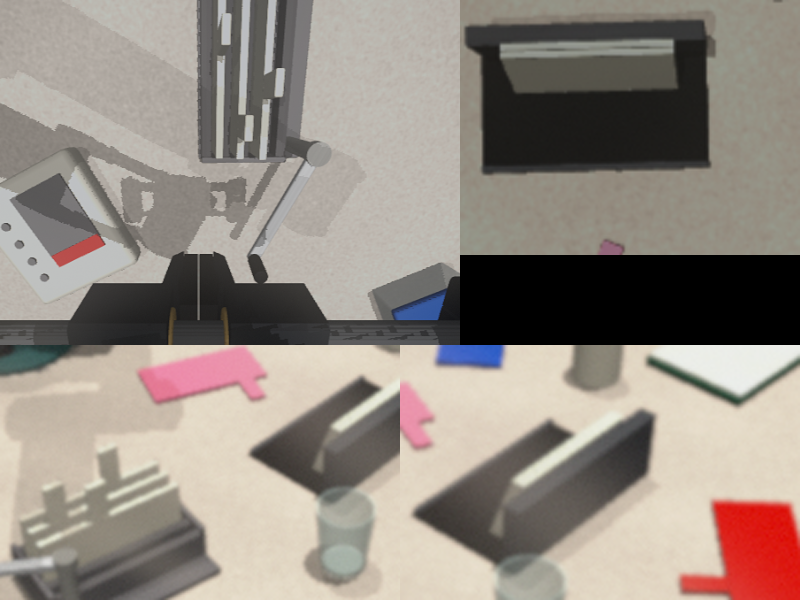

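All three plates stand in slots 2, 1 and 0 with tabs up, the lever is still open (knob at crop (259,270)), and both plains lean on the wall. Measure the lever to plan the closing sweep.

```bash
python3 - <<'E'
from h import *
m=lm("w15"); cv=lambda u,v:(100+u*520/460,v*390/345)
k=ray(m,*cv(261,275),.159)[:2]; kb=ray(m,*cv(255,256),.117)[:2]; p=ray(m,*cv(318,153),.12)[:2]
P=np.array([.5338,-.2018])+rz(-.158)@[.068,-.082]; print("knob top",k,"base",kb,"piv",p,"piv model",P,"len",np.linalg.norm(k-P),np.linalg.norm(k-p))
for q in(k,kb):
  d=P-q; print("theta",np.arctan2(d[1],d[0])+.158)
for f in (1.45,1.3,1.1,.9,.7,.5,.3,.15,.1): print(f,(P-.138*np.array([np.cos(f-.158),np.sin(f-.158)])).round(4))
E
```

```text
knob top [ 0.50827902 -0.40363545] base [ 0.50986372 -0.4030818 ] piv [ 0.58742153 -0.29269389] piv model [ 0.58805083 -0.29347796] len 0.13600814222709787 0.13627753863156183
theta 1.1020380098486975
theta 1.1091594088334247
1.45 [ 0.5501 -0.4261]
1.3 [ 0.5307 -0.419 ]
1.1 [ 0.5069 -0.4051]
0.9 [ 0.4863 -0.3867]
0.7 [ 0.4698 -0.3647]
0.5 [ 0.458  -0.3398]
0.3 [ 0.4514 -0.313 ]
0.15 [ 0.4501 -0.2924]
0.1 [ 0.4503 -0.2855]
```

Request:
move_arm([
  {"dx": 0.1, "dy": -0.12, "dz": 0, "wx": 0, "wy": 0, "wz": 0.25, "gripper": 0},
  {"dx": 0.1, "dy": -0.12, "dz": 0, "wx": 0, "wy": 0, "wz": 0.25, "gripper": 0},
  {"dx": 0.1, "dy": -0.12, "dz": 0, "wx": 0, "wy": 0, "wz": 0.25, "gripper": 0},
  {"dx": 0.1, "dy": -0.12, "dz": 0, "wx": 0, "wy": 0, "wz": 0.25, "gripper": 0},
  {"dx": 0.1, "dy": -0.12, "dz": 0, "wx": 0, "wy": 0, "wz": 0.25, "gripper": 0},
])

```text
time_s: 35.05
eef_pos: [0.5047, -0.3625, 0.2848]
orientation: [-3.052, -0.735, 0.002]
contact_force: [-1.0, -0.7, -0.9]
opening: 0.0004
```

Request:
move_arm([
  {"dx": 0.1, "dy": -0.12, "dz": 0, "wx": 0, "wy": 0, "wz": 0.25, "gripper": 0},
  {"dx": 0.1, "dy": -0.12, "dz": 0, "wx": 0, "wy": 0, "wz": 0.25, "gripper": 0},
  {"dx": 0.1, "dy": -0.12, "dz": 0, "wx": 0, "wy": 0, "wz": 0.25, "gripper": 0},
  {"dx": 0.1, "dy": -0.12, "dz": 0, "wx": 0, "wy": 0, "wz": 0.25, "gripper": 0},
  {"dx": 0.08, "dy": -0.1, "dz": 0, "wx": 0, "wy": 0, "wz": 0.25, "gripper": 0},
])

```text
time_s: 35.55
eef_pos: [0.5531, -0.4205, 0.2845]
orientation: [-2.678, -1.637, -0.0]
contact_force: [0.0, 0.2, 0.1]
opening: 0.0004
```

```bash
python3 - <<'E'
from h import *
need([.553,-.427,.128],0,1.1)
E
```

```text
t 35.55 pos [ 0.5531 -0.4205  0.2845] toolx [0.456 0.89  0.002] toolz [-0.002  0.003 -1.   ] F [0.  0.2 0.1] T [0.06 0.03 0.02] op 0.0004
shift [-1.000e-03 -6.500e-02 -1.565e+00] turn [-0.006 -0.003  0.005]
```

Request:
move_arm([
  {"dx": 0, "dy": -0.07, "dz": -0.3, "wx": 0, "wy": 0, "wz": 0, "gripper": 0},
  {"dx": 0, "dy": 0, "dz": -0.4, "wx": 0, "wy": 0, "wz": 0, "gripper": 0},
  {"dx": 0, "dy": 0, "dz": -0.4, "wx": 0, "wy": 0, "wz": 0, "gripper": 0},
  {"dx": 0, "dy": 0, "dz": -0.3, "wx": 0, "wy": 0, "wz": 0, "gripper": 0},
  {"dx": 0, "dy": 0, "dz": -0.15, "wx": 0, "wy": 0, "wz": 0, "gripper": 0},
])

```text
time_s: 36.05
eef_pos: [0.5505, -0.4254, 0.1259]
orientation: [-2.678, -1.627, 0.003]
contact_force: [-0.8, 0.6, -0.4]
opening: 0.0002
```

Request:
move_arm([
  {"dx": -0.05, "dy": 0, "dz": 0, "wx": 0, "wy": 0, "wz": 0, "gripper": 0},
  {"dx": -0.1, "dy": 0.04, "dz": 0, "wx": 0, "wy": 0, "wz": -0.12, "gripper": 0},
  {"dx": -0.1, "dy": 0.05, "dz": 0, "wx": 0, "wy": 0, "wz": -0.18, "gripper": 0},
  {"dx": -0.12, "dy": 0.07, "dz": 0, "wx": 0, "wy": 0, "wz": -0.18, "gripper": 0},
  {"dx": -0.12, "dy": 0.07, "dz": 0, "wx": 0, "wy": 0, "wz": -0.18, "gripper": 0},
])

```text
time_s: 36.55
eef_pos: [0.5043, -0.4069, 0.1343]
orientation: [2.916, 1.159, 0.004]
contact_force: [0.5, -0.1, 0.1]
opening: 0.0006
```

```bash
python3 - <<'E'
from h import *
need([.5040,-.404,.128],0,.8)
E
```

```text
t 36.55 pos [ 0.5043 -0.4069  0.1343] toolx [0.727 0.687 0.001] toolz [ 0.004 -0.003 -1.   ] F [ 0.5 -0.1  0.1] T [-0.03 -0.09 -0.05] op 0.0006
shift [-0.003  0.029 -0.063] turn [0.005 0.008 0.086]
```

Request:
move_arm([
  {"dx": -0.1, "dy": 0.11, "dz": -0.02, "wx": 0, "wy": 0, "wz": -0.15, "gripper": 0},
  {"dx": -0.1, "dy": 0.1, "dz": 0, "wx": 0, "wy": 0, "wz": -0.15, "gripper": 0},
  {"dx": -0.08, "dy": 0.11, "dz": 0, "wx": 0, "wy": 0, "wz": -0.15, "gripper": 0},
  {"dx": -0.08, "dy": 0.11, "dz": 0, "wx": 0, "wy": 0, "wz": -0.15, "gripper": 0},
  {"dx": -0.06, "dy": 0.12, "dz": 0, "wx": 0, "wy": 0, "wz": -0.2, "gripper": 0},
])

```text
time_s: 37.05
eef_pos: [0.4621, -0.3519, 0.1324]
orientation: [3.088, 0.557, 0.005]
contact_force: [-0.5, -0.4, 0.0]
opening: 0.0006
```

Request:
move_arm([
  {"dx": -0.06, "dy": 0.125, "dz": 0, "wx": 0, "wy": 0, "wz": -0.2, "gripper": 0},
  {"dx": -0.03, "dy": 0.13, "dz": 0, "wx": 0, "wy": 0, "wz": -0.2, "gripper": 0},
  {"dx": -0.03, "dy": 0.13, "dz": 0, "wx": 0, "wy": 0, "wz": -0.2, "gripper": 0},
  {"dx": 0, "dy": 0.08, "dz": 0, "wx": 0, "wy": 0, "wz": -0.1, "gripper": 0},
  {"dx": 0, "dy": 0, "dz": 0, "wx": 0, "wy": 0, "wz": 0, "gripper": 0},
])

```text
time_s: 37.55
eef_pos: [0.4503, -0.3047, 0.132]
orientation: [3.139, 0.018, 0.005]
contact_force: [0.0, -0.6, 0.4]
opening: 0.0003
```

```bash
python3 - <<'E'
from h import *
need([.450,-.289,.128],0,-.158)
E
```

```text
t 37.55 pos [ 0.4503 -0.3047  0.132 ] toolx [1.    0.011 0.003] toolz [ 0.003 -0.002 -1.   ] F [ 0.  -0.6  0.4] T [-0.01  0.1   0.02] op 0.0003
shift [-0.003  0.157 -0.04 ] turn [ 0.005  0.006 -0.338]
```

Request:
move_arm([
  {"dx": 0, "dy": 0.05, "dz": 0, "wx": 0, "wy": 0, "wz": -0.1, "gripper": 0},
  {"dx": 0, "dy": 0.05, "dz": 0, "wx": 0, "wy": 0, "wz": -0.1, "gripper": 0},
  {"dx": 0, "dy": 0.03, "dz": 0, "wx": 0, "wy": 0, "wz": -0.1, "gripper": 0},
  {"dx": 0, "dy": 0, "dz": 0, "wx": 0, "wy": 0, "wz": 0, "gripper": 0},
  {"dx": 0, "dy": 0, "dz": 0, "wx": 0, "wy": 0, "wz": 0, "gripper": 0},
])

```text
time_s: 38.05
eef_pos: [0.45, -0.2927, 0.1307]
orientation: [3.133, -0.217, 0.003]
contact_force: [-1.0, -0.8, 1.2]
opening: 0.0007
```

Request:
move_arm([
  {"dx": 0, "dy": 0.02, "dz": 0, "wx": 0, "wy": 0, "wz": 0, "gripper": 0},
  {"dx": 0, "dy": 0, "dz": 0, "wx": 0, "wy": 0, "wz": 0, "gripper": 0},
  {"dx": 0, "dy": 0.02, "dz": 0, "wx": 0, "wy": 0, "wz": 0, "gripper": 0},
  {"dx": 0, "dy": 0, "dz": 0, "wx": 0, "wy": 0, "wz": 0, "gripper": 0},
  {"dx": 0, "dy": 0, "dz": 0, "wx": 0, "wy": 0, "wz": 0, "gripper": 0},
])

```text
time_s: 38.55
eef_pos: [0.4493, -0.288, 0.1296]
orientation: [3.133, -0.219, 0.001]
contact_force: [0.5, -1.0, 1.0]
opening: 0.0003
```

Request:
move_arm([
  {"dx": 0, "dy": 0.02, "dz": 0, "wx": 0, "wy": 0, "wz": 0, "gripper": 0},
  {"dx": 0, "dy": 0.01, "dz": 0, "wx": 0, "wy": 0, "wz": 0, "gripper": 0},
  {"dx": 0, "dy": 0, "dz": 0, "wx": 0, "wy": 0, "wz": 0, "gripper": 0},
  {"dx": 0, "dy": 0, "dz": 0, "wx": 0, "wy": 0, "wz": 0, "gripper": 0},
  {"dx": 0, "dy": 0, "dz": 0, "wx": 0, "wy": 0, "wz": 0, "gripper": 0},
])

```text
time_s: 39.05
eef_pos: [0.4489, -0.287, 0.1297]
orientation: [3.13, -0.219, 0.0]
contact_force: [-1.2, -7.5, -1.5]
opening: 0.0002
```

```bash
python3 - <<'E'
from h import *
st()
E
```

```text
t 39.05 pos [ 0.4489 -0.287   0.1297] toolx [ 0.99  -0.139  0.   ] toolz [-0.    -0.004 -1.   ] F [-1.2 -7.5 -1.5] T [-1.21  0.31 -0.01] op 0.0002
```

Force rose to 7.5 N with the finger stalled, so the lever is at its stop. Back off, rise, move away and take the last look.

Request:
move_arm([
  {"dx": 0, "dy": -0.1, "dz": 0, "wx": 0, "wy": 0, "wz": 0, "gripper": 0},
  {"dx": 0, "dy": -0.2, "dz": 0, "wx": 0, "wy": 0, "wz": 0, "gripper": 0},
  {"dx": 0, "dy": -0.1, "dz": 0.3, "wx": 0, "wy": 0, "wz": 0, "gripper": 0},
  {"dx": 0, "dy": 0, "dz": 0.45, "wx": 0, "wy": 0, "wz": 0, "gripper": 0},
  {"dx": 0, "dy": 0, "dz": 0.45, "wx": 0, "wy": 0, "wz": 0, "gripper": 0},
])

```text
time_s: 39.55
eef_pos: [0.4487, -0.3261, 0.2499]
orientation: [-3.133, 0.221, 0.002]
contact_force: [1.1, -1.1, -0.6]
opening: 0.0003
```

Request:
move_arm([
  {"dx": 0, "dy": -0.2, "dz": 0.3, "wx": 0, "wy": 0, "wz": 0, "gripper": 0},
  {"dx": 0, "dy": -0.2, "dz": 0.2, "wx": 0, "wy": 0, "wz": 0, "gripper": 0},
  {"dx": 0, "dy": 0, "dz": 0, "wx": 0, "wy": 0, "wz": 0, "gripper": 0},
  {"dx": 0, "dy": 0, "dz": 0, "wx": 0, "wy": 0, "wz": 0, "gripper": 0},
  {"dx": 0, "dy": 0, "dz": 0, "wx": 0, "wy": 0, "wz": 0, "gripper": 0},
])

```text
time_s: 40.05
eef_pos: [0.4486, -0.3642, 0.2974]
orientation: [-3.132, 0.22, 0.004]
contact_force: [-0.4, -0.2, -0.1]
opening: 0.0005
```

```bash
python3 - <<'E'
from h import *
st(); m,im=wshot("w16"); top=r.grab_frame("top")[:,:,::-1]; sc=r.grab_frame("scene")[:,:,::-1]; cv2.imwrite("pics/t7.png",top); cv2.imwrite("pics/s7.png",sc)
c=np.zeros((600,800,3),np.uint8); c[:345,:460]=cv2.resize(im[:390,100:620],(460,345)); c[:255,460:]=cv2.resize(top[180:295,190:343],(340,255),interpolation=cv2.INTER_CUBIC)
c[345:600,:400]=cv2.resize(sc[210:338,180:381],(400,255),interpolation=cv2.INTER_CUBIC); c[345:600,400:]=cv2.resize(top[180:307,340:540],(400,255),interpolation=cv2.INTER_CUBIC)
cv2.imwrite("pics/c16.png",c)
E
```

```text
t 40.05 pos [ 0.4486 -0.3642  0.2974] toolx [ 0.99  -0.14  -0.002] toolz [-0.002  0.002 -1.   ] F [-0.4 -0.2 -0.1] T [-0.01  0.07 -0.04] op 0.0005
```

View pics/c16.png

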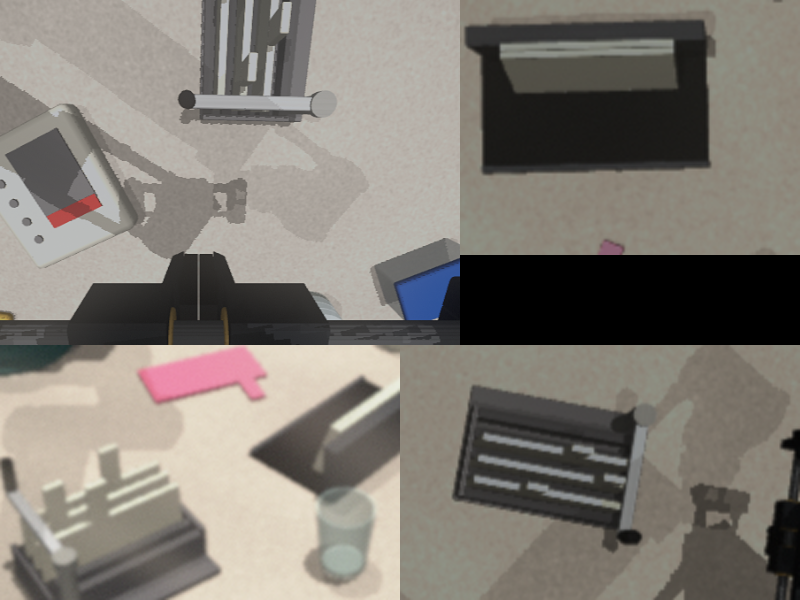

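Lever lies across the slot ends; plates seated; plains leaning. One numeric check of the lever angle, then hand in.

```bash
python3 - <<'E'
from h import *
m=lm("w16"); cv=lambda u,v:(100+u*520/460,v*390/345)
k=ray(m,*cv(186,99),.159)[:2]; p=ray(m,*cv(324,103),.12)[:2]; d=p-k; th=np.arctan2(d[1],d[0]); print(k,p,np.linalg.norm(d),"theta",th+.158)
a=ray(m,*cv(201,100),.117)[:2];b=ray(m,*cv(311,104),.117)[:2];e=b-a;print("arm theta",np.arctan2(e[1],e[0])+.158)
P=np.array([.5338,-.2018])+rz(-.158)@[.068,-.082];print("expected shut knob",np.array([.5338,-.2018])+rz(-.158)@[-.07,-.082],P)
E
```

```text
[ 0.45078614 -0.27160307] [ 0.58799216 -0.29317596] 0.13889162022515603 theta 0.002046869060559703
arm theta -0.016561411740527332
expected shut knob [ 0.45176976 -0.27176456] [ 0.58805083 -0.29347796]
```

```bash
python3 -c "
from workcell import r
print(r.close_job(), r.sense()['time_s'])"
```

```text
the job is handed in; nothing more can be done
the job is handed in; nothing more can be done
```

The job is handed in: I opened the lever, seated the three tabbed plates present, and swung the lever shut again. It took about 40 s of robot time. Plate_a was absent; c went into slot 2, d into slot 1 and b into slot 0.

- **Rack knock:** The rack had been moved about 31 mm when I came back with plate d. I measured it again before placing d, and plate c stayed in its slot.
- **Plates:** Each plate met the slot floor at its predicted height, with 5.6, 9.6 and 8.6 N for c, d and b. In the last picture all three stand tab up and the same way round as in the stack.
- **Lever:** Its angle measures about 0.00 rad from the knob and -0.02 rad from the arm, against the 0.1 rad limit. The knob is within 1 mm of its shut position.
- **Plain plates and surroundings:** Both plain plates still lean on the wall. The beaker looks undisturbed in the last picture. I never moved near the bottle but did not re-measure it at the end. The gripper is clear of everything.
- **What went wrong:**
  - **Force spike:** On the first grasp a fingertip pressed on the plate tops with 116 N at the wrist, just under the 120 N limit. I made the later approaches higher, narrower and slower, and they touched nothing.
  - **Rack fit:** My automatic fit of the rack after the knock was 2.7 mm off in x. I corrected it from the picture.

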